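Pack the bird bander's two-layer field case

TASK

Pack the grey field case: first stand the blue-lidded jar in the wide round hole and the red-lidded jar in the narrow one, then lift the yellow divider off its sloping stand and lay it fully down and level on the blue ledges inside the case, over the jars. Then lay the red pocket knife flat in its long nest and stand the black loupe upright in its square nest, both on the divider. Leave everything else on the bench where it is.

Things in the scene. Friction and masses are not known exactly. Their poses are not given: they have to be found in the camera images.
- case: Fixed grey open-topped case, outside 146 (its x) x 202 (y) x 85 mm high, walls 5 mm, inside 136 x 192. Origin: centre of underside, on the table; z up. Inside: a black insert, top 35 mm above the table, with two round holes; two blue ledges 15 mm wide along the short end walls (y = +-81 to +-96 mm), tops 70 mm above the table. Steel catches outside are decoration.
- big_cavity (a point): Centre of the bottom of the wide hole (53 mm wide, 30 mm deep, 3 mm chamfer at its mouth), 5 mm above the table, at x 0, y +38 mm of the case.
- small_cavity (a point): Centre of the bottom of the narrow hole (43 mm wide, 30 mm deep, 3 mm chamfer), 5 mm above the table, at x 0, y -40 mm of the case.
- stand: Fixed light-wood book-rest stand, about 110 x 150 mm on the table. Origin: centre of its underside. Its board slopes 35 degrees, low edge towards the stand's -x (the robot's side), surface centre 57 mm above the origin; a lip 6 mm above the board at the low edge keeps the divider from sliding.
- divider: Loose yellow plate 126 (x) x 182 (y) x 4 mm, 0.22 kg; starts on the sloping board, z (its normal) leaning 35 degrees towards the robot. Origin: centre of its underside. Goes in the case long side along long side, either way round, 5 mm play each side. Black grip fin on its middle: 50 mm along x, 12 thick along y, top 36 mm above the underside. Two nests of ribs 6 mm high on the plate.
- knife_nest (a point): Middle of the knife's nest on the divider's top face (4 mm above its underside), at x 0, y -50 mm of the divider. The nest is 99 mm long along the divider's x and 33 mm wide; no ribs on its long sides within 28 mm of the middle, so fingers can reach down there.
- loupe_nest (a point): Middle of the loupe's square nest on the divider's top face, at x 0, y +50 mm of the divider. Nest 45 mm square inside, of four corner ribs; the middles of the sides are open for 25 mm.
- jar_big: Loose white jar with a blue lid and black band: diameter 44 mm, 62 mm tall (lid the top 16 mm). Origin: centre of its underside, z up.
- jar_small: Loose white jar with a red lid and black band: diameter 34 mm, 62 mm tall (lid the top 16 mm). Origin: centre of its underside, z up.
- loupe: Loose black loupe (eye magnifier) with a brass ring, standing upright: diameter 36 mm, 30 mm tall, straight sides to 22 mm, then tapering to 30 mm. Origin: centre of its underside, z up.
- knife: Loose red closed pocket knife with rounded ends, lying flat: 90 mm (x) x 24 mm (y) x 18 mm thick (z). Origin: centre of its underside. Either end may go either way.
- tube: Bystander: loose black tube with white lid, 40 mm wide, 72 mm tall. Origin: centre of its underside.
- tin: Bystander: loose metal tin, 53 mm wide, 60 mm tall. Origin: centre of its underside.
- amber_jar: Bystander: loose amber jar with black cap, 40 mm wide, 60 mm tall. Origin: centre of its underside.
- pencil_pot: Bystander: loose dark pot, 64 mm wide, 95 mm tall, with pencils up to 166 mm above the table. Origin: centre of its underside.
- pliers: Bystander: loose pliers lying flat, about 175 mm long along x, 55 mm wide over the handles, 16 mm high. Origin: under the pivot; jaws to its +x.
- ruler: Bystander: loose aluminium ruler lying flat, 30 (x) x 260 (y) x 4 mm. Origin: centre of its underside.

How it is judged:
By the outcome, as a careful person would: the job done as asked, in the order asked, and still so for the second after the job is handed in, with the robot touching nothing.
It also fails if it takes over 72 s, if anything falls off the work surface, if the arm or the gripper's body presses on something with over 40 N, if the wrist force passes 120 N, or if a joint passes its speed limit or range.

ROBOT

A 7-joint arm with a two-finger parallel gripper is mounted at the origin on the work surface. World frame = base frame: x ahead of the robot, y to its left, z up, the work surface at z = 0. Lengths are in m, angles in rad, forces in N, time in s.
With the tool pointing down it reaches from about 0.425 to 0.875 m from the base axis. Payload 4.7 kg.
Tool frame: the origin (TCP) lies midway between the tips of the shut fingers; the grasp point (between the pads) lies 19 mm behind it; z points along the fingers, y is the line along which they close (so a half turn about z gives the same grasp; the last joint's range is limited). The gripper opens to 85 mm and grips with 20 to 120 N. Pads are 22 mm wide; open, the fingers measure 114 mm over their backs; the gripper's body (76 mm by 85 mm) begins 54 mm behind the grasp point. The pads swing forward as they close: fully open they stand 13 mm farther back than shut.
Start: joints at [-1.313, 0.321, -0.07, 1.45, 0.023, 1.371, -0.057], TCP at [0.157, 0.631, 0.231] pointing down, gripper open.
Joint ranges: [-2.86, 2.86], [-0.3, 2.09], [-1.38, 1.24], [0.06, 2.45], [-1.56, 4.7], [0.09, 2.05], [-2.69, 2.69]. Speed limits (rad/s): [2.57, 2.57, 3.14, 3.14, 3.14, 3.14, 3.14].

INTERFACE

Orientations are given as a unit quaternion [x, y, z, w].
In Python, from rig import robot gives the robot as it stands.
- The arm moves only by the tool play_rows, never from a script. Its argument "targets" is a list of rows, each a list of 7 numbers: the shift along the tool's x, y, z each as a share of 100 cm, from -1 to 1, then the turn, a rotation vector about the tool's x, y, z each as a share of 180 degrees, from -1 to 1, then the gripper's target within -1 to 1 (shut at 1, half-way at 0, fully open at -1). In form: [[dx, dy, dz, ax, ay, az, fingers], ...]. A call has exactly 5 rows; each row is the pose to reach, as a shift and turn from the pose commanded when the call began, along the tool's axes at that moment, turning the shorter way round; what a row does not reach only later rows make up. A row lasts 1/12 s, in which the tool goes at most 41.7 mm and 7.16 degrees, less where a joint would pass 70% of its speed; a pose out of reach is approached as far as the arm can. A call with a number of a shift or a turn outside -1 to 1 is refused whole. A call with a gripper value outside its range is refused whole. The fingers move at their own pace and stop on an object; the grip force is fixed at half the most. Time passes only in rows, so rows that repeat a pose let the fingers close, or fill a call up. It gives the time, the measured TCP pose, the force, the opening and the grip force at its end, in the units of the state.
- robot.state(): the state, without advancing time (a new reading comes with each control period).
- robot.camera(name): name is "scene" or "side" or "wrist"; returns (picture, depth): 420x560x3 uint8, red, green, blue; 420x560 float32, m along the optical axis (not along the pixel's ray), 0 where there is no reading.
- robot.camera_info(name): a dict with "mtx" (3x3 intrinsics, pixels), "camera_from_world" (4x4, takes a point from world to camera coordinates). Camera axes: x right, y down, z forward; pixel columns grow to the right and rows downward; lengths in m; the calibration is good to about 2 mm. A picture is of the moment at which its call begins: read the wrist's pose just before it. camera_info takes no time and is no camera call; for the wrist camera it gives the pose at the moment of the call.
- robot.finish_job(): hands the job in; it is judged then, once.
Trained networks look in the newest picture that a camera, given by its name, has taken for a name from the list of things; names that differ only in an ending like _2 or _b are one class to them, and where a whole thing is asked for, a point or a joint stands for the part that bears it (a point fixed in the world has none). Each returns a list of dicts, best first, with "conf" (0 to 1); they miss things now and then, are a little off and sometimes report something else, mostly with a low value. They report only what shows in the picture. A call takes as long as a camera call.
- robot.boxes_of(thing, camera): "xy" ([column, row] in pixels, amid what is visible of it).
The state is a dict: "time_s": time; "q": joint angles; "joint_velocities": joint speeds; "joint_efforts": joint torques, N m; "ee_pos": TCP position; "ee_rot": TCP orientation; "contact_force": force on the tool from outside, world axes, zero at the start; "moment": the same for the moment, N m; "finger_gap": finger opening in m; "grasp_force": force on a finger pad.
Only numpy, scipy, OpenCV 4.12 (cv2) and the standard library are available. Lean on these libraries where they do the work, as an engineer would, in place of code of your own. Each camera call takes 0.05 s, during which the arm holds its last target. There are 200 camera calls.

## Working session

There is one attempt and no reset: what is moved stays moved. The work goes in short steps, Python scripts to look and compute and a tool call to move; the robot and the scene stay as the last step left them, time stands still between calls to the robot, and variables do not carry over. Pictures are saved under pics/ and viewed, at most 10 in all, crops included, and the job is handed in when it is done.

Besides the shell and the picture viewer there is one more tool, called by a JSON object that holds its "fn" and its "kwargs", one argument or row to a line. play_rows: Moves the arm, as the interface text tells. Shift numbers are shares of 100 cm and turn numbers shares of 180 degrees, none past 1 either way. Its arguments: {"type":"object","properties":{"targets":{"type":"array","items":{"type":"array","items":{"type":"number","minimum":-1,"maximum":1}}}},"required":["targets"]}

```bash
mkdir -p pics; ls
cat > h.py <<'E'
import numpy as np, cv2, json
from rig import robot
from scipy.spatial.transform import Rotation as R
np.set_printoptions(precision=4,suppress=True)
def snap(cam,name=None):
    info=robot.camera_info(cam)
    p,d=robot.camera(cam)
    if name: cv2.imwrite(f'pics/{name}.png',cv2.cvtColor(p,cv2.COLOR_RGB2BGR))
    return p,d,info
def cloud(d,info):
    K=np.array(info['mtx']);T=np.linalg.inv(np.array(info['camera_from_world']))
    v,u=np.mgrid[:d.shape[0],:d.shape[1]]
    P=np.stack([(u-K[0,2])/K[0,0]*d,(v-K[1,2])/K[1,1]*d,d],-1)
    W=P@T[:3,:3].T+T[:3,3]; W[d<=0]=np.nan
    return W
def proj(X,info):
    K=np.array(info['mtx']);T=np.array(info['camera_from_world'])
    c=np.atleast_2d(X)@T[:3,:3].T+T[:3,3]; q=c@K.T
    return q[:,:2]/q[:,2:]
E
python3 - <<'E'
from h import *
ims=[]
for c in ['scene','side','wrist']:
    p,d,i=snap(c,c+'0'); np.savez(c+'0.npz',p=p,d=d)
    ims.append(p); W=cloud(d,i)
    T=np.linalg.inv(np.array(i['camera_from_world'])); print(c,T[:3,3],T[:3,2])
    for t in ['case','stand','divider','jar_big','jar_small','loupe','knife','big_cavity','small_cavity','knife_nest','loupe_nest','tube','tin','amber_jar','pencil_pot','pliers','ruler']:
        r=robot.boxes_of(t,c)
        for b in r[:2]:
            x,y=[int(round(float(k))) for k in b['xy']]
            print(' ',t,round(float(b['conf']),2),x,y,W[y,x])
a=np.hstack(ims[:2]); cv2.imwrite('pics/both.png',cv2.cvtColor(cv2.resize(a,(800,300),interpolation=cv2.INTER_AREA),cv2.COLOR_RGB2BGR))
print(robot.state())
E
```

```text
pics
scene [0.9178 0.6183 1.1301] [-0.2739 -0.4695 -0.8394]
  stand 0.97 386 294 [0.4557 0.3337 0.0014]
  divider 0.78 394 281 [0.4513 0.3358 0.0755]
  jar_big 0.74 302 279 [0.6376 0.237  0.1015]
  jar_big 0.6 204 123 [ 0.6175 -0.3272  0.0599]
  jar_small 0.81 234 111 [ 0.5195 -0.334   0.051 ]
  jar_small 0.39 395 275 [0.4433 0.3268 0.0822]
  loupe 0.56 267 98 [ 0.4016 -0.3495  0.0313]
  knife 0.73 238 232 [0.6891 0.0151 0.0203]
  big_cavity 0.77 303 189 [ 0.4825 -0.0081  0.0349]
  small_cavity 0.95 304 188 [ 0.4775 -0.0109  0.0325]
  small_cavity 0.63 258 129 [ 0.4989 -0.2249  0.0684]
  knife_nest 0.74 396 276 [0.4436 0.3304 0.084 ]
  loupe_nest 0.57 396 273 [0.4417 0.326  0.0897]
  tube 0.61 260 131 [ 0.4906 -0.2294  0.051 ]
  tin 0.66 221 150 [ 0.618  -0.2186  0.0557]
  amber_jar 0.57 283 120 [ 0.4072 -0.2436  0.0377]
  pencil_pot 0.8 300 280 [0.6415 0.2352 0.0971]
  pencil_pot 0.55 206 125 [ 0.614  -0.3233  0.0533]
  pliers 0.66 310 323 [ 0.6511  0.3032 -0.0019]
  ruler 0.68 203 234 [ 0.7666 -0.0324  0.0052]
side [ 0.3823 -0.658   0.7696] [ 0.2033  0.6664 -0.7173]
  case 0.74 231
[... 1212 characters left out ...]
45 0.3107 0.0061]
  ruler 0.64 346 236 [ 0.7534 -0.0685  0.0017]
  ruler 0.26 265 155 [0.6186 0.1915 0.0836]
wrist [0.0816 0.6506 0.3741] [ 0.2971 -0.0739 -0.952 ]
{'time_s': 2.7, 'q': array([-1.3129,  0.321 , -0.0701,  1.4506,  0.0226,  1.3708, -0.0569]), 'joint_velocities': array([ 0.0002, -0.0022, -0.0002, -0.0004, -0.0014,  0.0005,  0.0008]), 'joint_efforts': array([ -0.    , -49.3379,  -0.3815, -31.457 ,   0.0132,   0.0014,
         0.    ]), 'ee_pos': array([0.1569, 0.6308, 0.2313]), 'ee_rot': array([ 0.1216,  0.9926, -0.    ,  0.    ]), 'contact_force': array([0.5381, 0.0659, 0.0528]), 'moment': array([-0.0254,  0.0732,  0.0073]), 'grasp_force': 0.0, 'finger_gap': 0.08545897777783003}
```

View picture.

View pics/scene0.png

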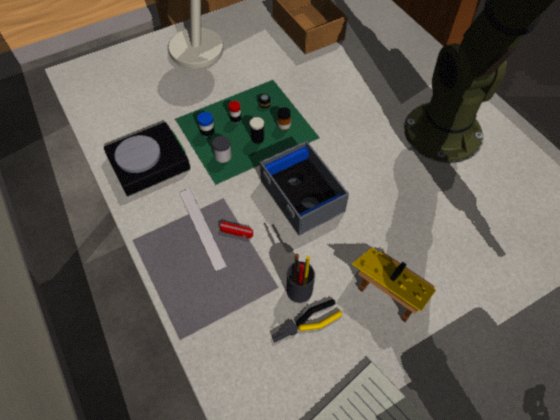

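View pics/side0.png

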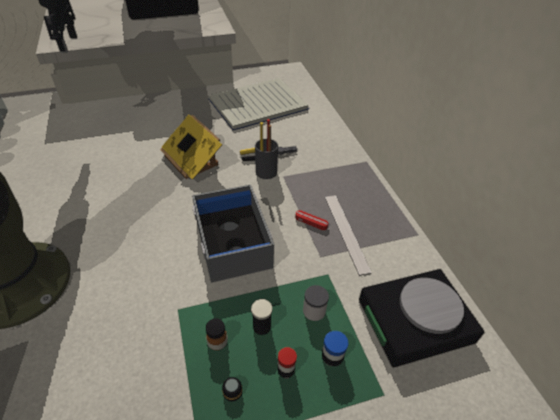

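```bash
cat > m.py <<'E'
from h import *
C={}
for c in ['scene','side']:
    z=np.load(c+'0.npz'); C[c]=(z['p'],cloud(z['d'],robot.camera_info(c)))
def sel(c,x,y,r,z0,z1):
    p,W=C[c]; m=(np.hypot(W[...,0]-x,W[...,1]-y)<r)&(W[...,2]>z0)&(W[...,2]<z1); return p[m].astype(int),W[m],m
def disc(W):
    Q=W[:,:2].astype(np.float32); (cx,cy),r=cv2.minEnclosingCircle(Q); return np.array([cx,cy]),r,np.median(W,0),len(W)
for n,x,y,zt in [('big',.607,-.342,.062),('small',.514,-.346,.062),('loupe',.403,-.36,.03),('tin',.607,-.236,.06),('tube',.49,-.25,.072),('amber',.402,-.26,.06)]:
    for c in C:
        p,W,m=sel(c,x,y,.035,zt-.007,zt+.010); print(n,c,*disc(W), np.percentile(W[:,2],[5,50,95]))
for c in C:
    p,W=C[c]; hsv=cv2.cvtColor(p,cv2.COLOR_RGB2HSV)
    near=(abs(W[...,0]-.69)<.09)&(abs(W[...,1])<.09)
    k=near&((hsv[...,0]<8)|(hsv[...,0]>172))&(hsv[...,1]>140)&(W[...,2]>.004)
    K=W[k]; mu=(K.max(0)+K.min(0))/2; rect=cv2.minAreaRect((K[:,:2]*1000).astype(np.float32)); print('knife',c,rect,np.percentile(K[:,2],[5,50,95]))
    # case rim
    _,W2,_=sel(c,.48,-.01,.15,.078,.095); print('case',c,cv2.minAreaRect((W2[:,:2]*1000).astype(np.float32)),np.percentile(W2[:,2],[5,50,95]),len(W2))
    # divider
    y=(abs(W[...,0]-.45)<.12)&(abs(W[...,1]-.32)<.14)&(hsv[...,0]>18)&(hsv[...,0]<32)&(hsv[...,1]>150)&(W[...,2]>.01)
    n_,lab=cv2.connectedComponents(y.astype(np.uint8)); 
    l=np.argmax(np.bincount(lab[y])); D=W[lab==l]
    for _ in range(5):
        mu=D.mean(0); nn=np.linalg.svd(D-mu,full_matrices=False)[2][2]; nn*=np.sign(nn[2]); D=D[abs((D-mu)@nn)<.006]
    ex=np.cross([0,0,1],nn); ex/=np.linalg.norm(ex); ey=np.cross(nn,ex)
    r=cv2.minAreaRect((np.c_[(D-mu)@ex,(D-mu)@ey]*1000).astype(np.float32))
    print('div',c,'n',nn,'tilt',np.degrees(np.arccos(nn[2])),'az',np.degrees(np.arctan2(nn[1],nn[0])),'centre',mu+ex*r[0][0]/1e3+ey*r[0][1]/1e3,r,len(D))
E
python3 m.py
```

```text
big scene [ 0.6084 -0.3422] 0.023646313697099686 [ 0.6076 -0.3412  0.0613] 158 [0.0574 0.0613 0.0653]
big side [ 0.6047 -0.3469] 0.022704722359776497 [ 0.6042 -0.3489  0.0613] 437 [0.0585 0.0613 0.0631]
small scene [ 0.5104 -0.3439] 0.018731027841567993 [ 0.5125 -0.3429  0.0607] 95 [0.0567 0.0607 0.0647]
small side [ 0.5106 -0.3493] 0.017318760976195335 [ 0.5098 -0.3509  0.0614] 283 [0.058  0.0614 0.0632]
loupe scene [ 0.4074 -0.357 ] 0.019879966974258423 [ 0.4081 -0.3542  0.0289] 79 [0.0238 0.0289 0.033 ]
loupe side [ 0.4054 -0.3608] 0.017443649470806122 [ 0.4048 -0.3627  0.0294] 301 [0.0239 0.0294 0.0319]
tin scene [ 0.6079 -0.2366] 0.027427729219198227 [ 0.6077 -0.2368  0.059 ] 209 [0.0547 0.059  0.0625]
tin side [ 0.6056 -0.2418] 0.025787698104977608 [ 0.6052 -0.245   0.059 ] 422 [0.0563 0.059  0.0612]
tube scene [ 0.4888 -0.2445] 0.022457392886281013 [ 0.4925 -0.2441  0.0707] 135 [0.0672 0.0707 0.0742]
tube side [ 0.4901 -0.2494] 0.020801233127713203 [ 0.4901 -0.2508  0.0711] 326 [0.0686 0.0711 0.0732]
amber scene [ 0.3995 -0.2516] 0.019198734313249588 [ 0.3992 -0.2495  0.0584] 
[... 443 characters left out ...]
8231] tilt 34.599521033388854 az -159.04018530328142 centre [0.4353 0.3222 0.0583] ((2.8512954711914062, -8.000923156738281), (180.16824340820312, 134.30995178222656), 0.33672618865966797) 2009
knife side ((686.5972900390625, -2.7399749755859375), (26.278812408447266, 84.98759460449219), 44.673274993896484) [0.0059 0.0156 0.0182]
case side ((481.81317138671875, -13.351394653320312), (146.27398681640625, 205.97862243652344), 0.42557743191719055) [0.0789 0.0835 0.0858] 719
div side n [-0.5355 -0.2044  0.8194] tilt 34.972369362113206 az -159.10538183538586 centre [0.4351 0.3193 0.0582] ((-6.698799133300781, -0.5669136047363281), (183.94277954101562, 124.97970581054688), 0.2465127557516098) 1722
```

```bash
cat >> h.py <<'E'
def down(yaw):  # tool y at world azimuth yaw (deg), tool z down
    a=np.radians(yaw); y=np.array([np.cos(a),np.sin(a),0]); z=np.array([0,0,-1.]); return R.from_matrix(np.c_[np.cross(y,z),y,z])
def plan(wps,p=None,q=None):
    s=robot.state()
    p=np.array(s['ee_pos']) if p is None else np.array(p); q=R.from_quat(s['ee_rot']) if q is None else q
    print('t',round(s['time_s'],2),'at',p,'yaw',np.degrees(np.arctan2(*q.as_matrix()[1::-1,1])),'F',s['contact_force'],'gap',s['finger_gap'],s['grasp_force'])
    for pw,qw in wps:
        if not isinstance(qw,R): qw=down(qw)
        d=q.inv().apply(np.array(pw)-p); r=(q.inv()*qw).as_rotvec()
        row=np.r_[np.round(d,3),np.round(r/np.pi,3)]
        print(list(map(float,row)),'mm %.0f deg %.0f'%(np.linalg.norm(d)*1e3,np.degrees(np.linalg.norm(r))))
        p=p+q.apply(row[:3]); q=q*R.from_rotvec(row[3:]*np.pi)
E
python3 -c "
from h import *
plan([((.27,.5,.25),50),((.38,.35,.25),22),((.46,.17,.25),0),((.48,-.02,.25),0)])"
```

```text
t 2.7 at [0.1569 0.6308 0.2313] yaw 76.03275610069419 F [0.5381 0.0659 0.0528] gap 0.08545897777783003 0.0
[-0.141, -0.1, -0.019, -0.0, 0.0, 0.145] mm 174 deg 26
[-0.181, -0.043, 0.0, -0.0, 0.0, 0.155] mm 186 deg 28
[-0.197, 0.006, 0.0, 0.0, 0.0, 0.122] mm 197 deg 22
[-0.19, 0.02, 0.0, 0.0, 0.0, 0.0] mm 191 deg 0
```

{"fn": "play_rows", "kwargs": {
  "targets": [
    [-0.141,-0.1,-0.019,0,0,0.145,-1],
    [-0.141,-0.1,-0.019,0,0,0.145,-1],
    [-0.141,-0.1,-0.019,0,0,0.145,-1],
    [-0.141,-0.1,-0.019,0,0,0.145,-1],
    [-0.141,-0.1,-0.019,0,0,0.145,-1]
  ]
}}

```text
time_s: 3.12
ee_pos: [0.2772, 0.4938, 0.2519]
ee_rot: [0.349, 0.937, 0.0, 0.002]
contact_force: [0.4, 0.1, 0.2]
finger_gap: 0.0854
grasp_force: 0.0
```

{"fn": "play_rows", "kwargs": {
  "targets": [
    [-0.181,-0.043,0,0,0,0.155,-1],
    [-0.181,-0.043,0,0,0,0.155,-1],
    [-0.181,-0.043,0,0,0,0.155,-1],
    [-0.181,-0.043,0,0,0,0.155,-1],
    [-0.181,-0.043,0,0,0,0.155,-1]
  ]
}}

```text
time_s: 3.53
ee_pos: [0.3843, 0.345, 0.2509]
ee_rot: [0.564, 0.826, 0.0, 0.001]
contact_force: [-0.5, -0.0, -0.6]
finger_gap: 0.0854
grasp_force: 0.0
```

{"fn": "play_rows", "kwargs": {
  "targets": [
    [-0.197,0.006,0,0,0,0.122,-1],
    [-0.197,0.006,0,0,0,0.122,-1],
    [-0.197,0.006,0,0,0,0.122,-1],
    [-0.197,0.006,0,0,0,0.122,-1],
    [-0.197,0.006,0,0,0,0.122,-1]
  ]
}}

```text
time_s: 3.95
ee_pos: [0.4612, 0.166, 0.2508]
ee_rot: [0.708, 0.706, 0.0, 0.0]
contact_force: [1.0, -0.5, -0.7]
finger_gap: 0.0852
grasp_force: 0.0
```

{"fn": "play_rows", "kwargs": {
  "targets": [
    [-0.19,0.02,0,0,0,0,-1],
    [-0.19,0.02,0,0,0,0,-1],
    [-0.19,0.02,0,0,0,0,-1],
    [-0.19,0.02,0,0,0,0,-1],
    [-0.19,0.02,0,0,0,0,-1]
  ]
}}

```text
time_s: 4.37
ee_pos: [0.4802, -0.0253, 0.2509]
ee_rot: [0.708, 0.706, 0.0, 0.001]
contact_force: [0.1, -0.1, 0.2]
finger_gap: 0.0854
grasp_force: 0.0
```

Run:
```python
from h import *
p,d,i=snap('wrist','w1'); np.savez('w1.npz',p=p,d=d,M=i['mtx'],T=i['camera_from_world'])
W=cloud(d,i)
# rectified top view at z=35mm: 1mm per px, x right, y up
g=np.stack(np.meshgrid(np.arange(.40,.565,.0005),np.arange(.10,-.125,-.0005)),-1)
G=np.concatenate([g,np.full(g.shape[:2]+(1,),.035)],-1); uv=proj(G.reshape(-1,3),i).reshape(g.shape).astype(np.float32)
cv2.imwrite('pics/w1top.png',np.hstack([cv2.cvtColor(cv2.remap(p,uv,None,cv2.INTER_LINEAR),cv2.COLOR_RGB2BGR)]))
m=(abs(W[...,0]-.482)<.1)&(abs(W[...,1]+.012)<.13)
rim=W[m&(W[...,2]>.079)&(W[...,2]<.095)]; print('rim',cv2.minAreaRect((rim[:,:2]*1000).astype(np.float32)),np.median(rim[:,2]))
ins=W[m&(W[...,2]>.028)&(W[...,2]<.042)&(abs(W[...,0]-.482)<.055)&(abs(W[...,1]+.012)<.075)]; print('insert z',np.median(ins[:,2]))
deep=W[m&(W[...,2]>-.005)&(W[...,2]<.02)&(abs(W[...,0]-.482)<.06)&(abs(W[...,1]+.012)<.08)]
for s in (deep[:,1]>-.012,deep[:,1]<-.012): print(s.sum(),deep[s].min(0),deep[s].max(0))
plan([((.54,-.18,.23),0),((.555,-.33,.2),0)])
```

```text
rim ((482.9298095703125, -10.006690979003906), (146.4858856201172, 202.41969299316406), 0.48229190707206726) 0.08485593926316753
insert z 0.035126001892667125
2420 [0.456  0.0015 0.0024] [0.509  0.0545 0.02  ]
1213 [ 0.4619 -0.072   0.0027] [ 0.5047 -0.0351  0.02  ]
t 4.42 at [ 0.4805 -0.0294  0.2511] yaw -0.5162127427177786 F [ 0.2746 -3.0823  0.4731] gap 0.0849921838426781 0.0
[-0.15, 0.061, 0.022, 0.001, 0.001, -0.003] mm 163 deg 1
[-0.15, 0.015, 0.029, -0.0, -0.0, 0.0] mm 154 deg 0
```

View pics/w1.png

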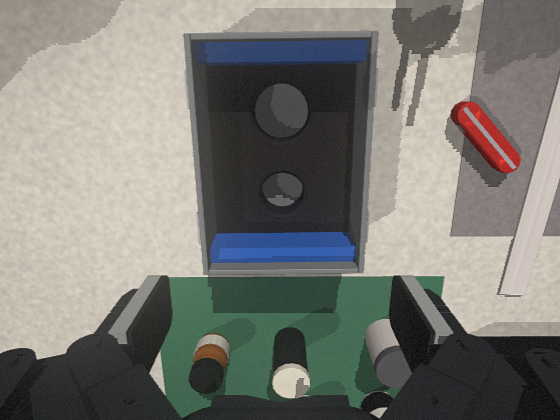

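{"fn": "play_rows", "kwargs": {
  "targets": [
    [-0.16,0.06,0.021,0,0,-0.003,-1],
    [-0.16,0.06,0.021,0,0,-0.003,-1],
    [-0.16,0.06,0.021,0,0,-0.003,-1],
    [-0.16,0.06,0.021,0,0,-0.003,-1],
    [-0.16,0.06,0.021,0,0,-0.003,-1]
  ]
}}

```text
time_s: 4.83
ee_pos: [0.5403, -0.1875, 0.2285]
ee_rot: [0.706, 0.708, -0.003, 0.002]
contact_force: [-1.7, -0.5, 0.7]
finger_gap: 0.0858
grasp_force: 0.0
```

{"fn": "play_rows", "kwargs": {
  "targets": [
    [-0.11,0.015,0.05,0,0,0,-1],
    [-0.11,0.015,0.05,0,0,0,-1],
    [-0.11,0.015,0.05,0,0,0,-1],
    [-0.11,0.015,0.05,0,0,0,-1],
    [-0.11,0.015,0.05,0,0,0,-1]
  ]
}}

```text
time_s: 5.25
ee_pos: [0.555, -0.2918, 0.1777]
ee_rot: [0.705, 0.709, -0.002, -0.001]
contact_force: [0.4, 1.4, 1.4]
finger_gap: 0.0855
grasp_force: 0.0
```

```bash
cat >> h.py <<'E'
def top(W,x,y,r,z0,z1):
    m=(np.hypot(W[...,0]-x,W[...,1]-y)<r)&(W[...,2]>z0)&(W[...,2]<z1); Q=W[m]
    if len(Q)<5: print('few',len(Q)); return
    c,rr=cv2.minEnclosingCircle(Q[:,:2].astype(np.float32)); print(np.array(c),'r',round(rr,4),'mid',(Q.max(0)+Q.min(0))/2,'z',np.median(Q[:,2]),len(Q))
E
python3 - <<'E'
from h import *
print(robot.state()['ee_pos'])
p,d,i=snap('wrist','w2'); W=cloud(d,i)
for a in [(.606,-.344,.032,.058,.067),(.511,-.346,.028,.058,.067),(.406,-.359,.028,.015,.034)]: top(W,*a)
print(robot.state()['ee_pos'],robot.state()['joint_velocities'])
E
```

```text
[ 0.555  -0.2918  0.1777]
[ 0.6069 -0.3441] r 0.0225 mid [ 0.6068 -0.344   0.0611] z 0.06212162788901318 2418
[ 0.5122 -0.3455] r 0.0174 mid [ 0.5121 -0.3457  0.0611] z 0.06213213969783829 1436
[ 0.4074 -0.3565] r 0.0182 mid [ 0.4078 -0.3557  0.0242] z 0.02978784555096467 1494
[ 0.5563 -0.2897  0.1786] [-0.0374 -0.0351 -0.0169 -0.0045 -0.0051 -0.0007  0.0008]
```

View pics/w2.png

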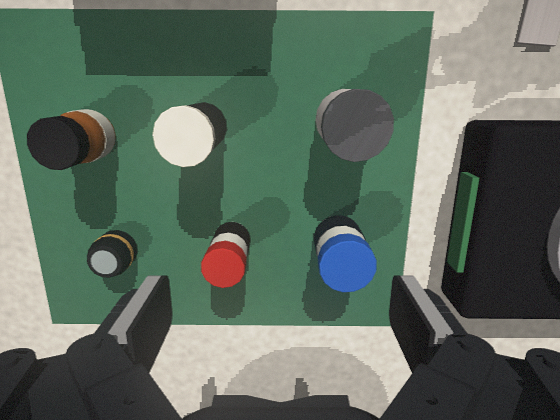

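```bash
python3 -c "
from h import *
plan([((.607,-.344,.09),0.5),((.607,-.344,.032),0.5)])"
```

```text
t 5.3 at [ 0.5563 -0.2897  0.1786] yaw 0.5442427851811413 F [ 1.0681  0.3497 -0.0589] gap 0.08522017342882232 0.0
[-0.055, 0.05, 0.088, -0.0, -0.0, 0.0] mm 116 deg 0
[0.0, 0.0, 0.058, -0.0, -0.0, 0.0] mm 58 deg 0
```

{"fn": "play_rows", "kwargs": {
  "targets": [
    [-0.03,0.03,0.02,0,0,0,-1],
    [-0.055,0.05,0.05,0,0,0,-1],
    [-0.055,0.05,0.088,0,0,0,-1],
    [-0.055,0.05,0.088,0,0,0,-1],
    [-0.055,0.05,0.088,0,0,0,-1]
  ]
}}

```text
time_s: 5.72
ee_pos: [0.6069, -0.341, 0.0895]
ee_rot: [0.702, 0.712, -0.0, -0.003]
contact_force: [-0.6, -0.7, 0.4]
finger_gap: 0.0853
grasp_force: 0.0
```

```bash
python3 -c "
from h import *
plan([((.607,-.344,.032),0.5)])"
```

```text
t 5.72 at [ 0.6069 -0.341   0.0895] yaw 0.7555399613538291 F [-0.5965 -0.6841  0.4239] gap 0.08528218423312794 0.0
[-0.003, 0.0, 0.057, -0.001, -0.001, 0.001] mm 58 deg 0
```

{"fn": "play_rows", "kwargs": {
  "targets": [
    [-0.002,0,0.03,0,0,0,-1],
    [-0.002,0,0.057,0,0,0,-1],
    [-0.002,0,0.057,0,0,0,-1],
    [-0.002,0,0.057,0,0,0,0.6],
    [-0.002,0,0.057,0,0,0,0.6]
  ]
}}

```text
time_s: 6.13
ee_pos: [0.6091, -0.346, 0.038]
ee_rot: [0.703, 0.711, 0.001, 0.002]
contact_force: [-0.7, -0.3, 0.6]
finger_gap: 0.0636
grasp_force: 0.0
```

{"fn": "play_rows", "kwargs": {
  "targets": [
    [0,0,0,0,0,0,0.6],
    [0,0,0,0,0,0,0.6],
    [0,0,0,0,0,0,0.6],
    [0,0,-0.005,0,0,0,0.6],
    [0,0,-0.03,0,0,0,0.6]
  ]
}}

```text
time_s: 6.55
ee_pos: [0.6052, -0.3445, 0.0618]
ee_rot: [0.703, 0.711, -0.001, -0.003]
contact_force: [0.1, 1.1, -0.7]
finger_gap: 0.0421
grasp_force: 60.9
```

```bash
python3 -c "
from h import *
plan([((.57,-.24,.15),0.5),((.51,-.06,.15),.5),((.483,.028,.14),.5),((.483,.028,.038),.5)])"
```

```text
t 6.55 at [ 0.6052 -0.3445  0.0618] yaw 0.6143064508114666 F [ 0.1199  1.0943 -0.6856] gap 0.042102629130465065 60.85795005208638
[0.105, -0.035, -0.088, -0.002, -0.001, 0.001] mm 141 deg 0
[0.181, -0.058, 0.0, 0.0, 0.0, -0.0] mm 190 deg 0
[0.088, -0.026, 0.01, 0.0, 0.0, -0.0] mm 92 deg 0
[-0.0, -0.001, 0.102, 0.0, 0.0, -0.0] mm 102 deg 0
```

{"fn": "play_rows", "kwargs": {
  "targets": [
    [0.02,0,-0.035,0,0,0,0.6],
    [0.05,-0.015,-0.07,0,0,0,0.6],
    [0.08,-0.025,-0.088,0,0,0,0.6],
    [0.105,-0.035,-0.088,0,0,0,0.6],
    [0.105,-0.035,-0.088,0,0,0,0.6]
  ]
}}

```text
time_s: 6.97
ee_pos: [0.5718, -0.2355, 0.1546]
ee_rot: [0.701, 0.713, 0.003, -0.001]
contact_force: [1.9, 0.3, -1.9]
finger_gap: 0.0419
grasp_force: 61.0
```

{"fn": "play_rows", "kwargs": {
  "targets": [
    [0.181,-0.058,0,0,0,0,0.6],
    [0.181,-0.058,0,0,0,0,0.6],
    [0.181,-0.058,0,0,0,0,0.6],
    [0.181,-0.058,0,0,0,0,0.6],
    [0.181,-0.058,0,0,0,0,0.6]
  ]
}}

```text
time_s: 7.38
ee_pos: [0.5097, -0.0568, 0.1524]
ee_rot: [0.702, 0.712, 0.001, -0.001]
contact_force: [-0.1, 0.9, -0.7]
finger_gap: 0.0422
grasp_force: 61.1
```

{"fn": "play_rows", "kwargs": {
  "targets": [
    [0.04,-0.012,0,0,0,0,0.6],
    [0.07,-0.02,0.005,0,0,0,0.6],
    [0.088,-0.026,0.01,0,0,0,0.6],
    [0.088,-0.026,0.01,0,0,0,0.6],
    [0.088,-0.026,0.01,0,0,0,0.6]
  ]
}}

```text
time_s: 7.8
ee_pos: [0.484, 0.027, 0.1426]
ee_rot: [0.703, 0.712, 0.0, -0.0]
contact_force: [-0.0, -0.6, -0.9]
finger_gap: 0.0418
grasp_force: 61.1
```

```bash
python3 -c "
from h import *
plan([((.483,.028,.08),.5),((.483,.028,.038),.5)])"
```

```text
t 7.8 at [0.484  0.027  0.1426] yaw 0.7310041402518724 F [-0.0222 -0.5529 -0.9452] gap 0.041772793496838496 61.055239868892386
[0.001, -0.001, 0.063, 0.0, -0.0, 0.001] mm 63 deg 0
[-0.0, -0.0, 0.042, 0.0, -0.0, 0.0] mm 42 deg 0
```

{"fn": "play_rows", "kwargs": {
  "targets": [
    [0.001,-0.001,0.03,0,0,0,0.6],
    [0.001,-0.001,0.06,0,0,0,0.6],
    [0.001,-0.001,0.085,0,0,0,0.6],
    [0.001,-0.001,0.1,0,0,0,0.6],
    [0.001,-0.001,0.103,0,0,0,0.6]
  ]
}}

```text
time_s: 8.22
ee_pos: [0.482, 0.025, 0.0391]
ee_rot: [0.704, 0.71, -0.002, -0.001]
contact_force: [-12.9, 0.1, 31.3]
finger_gap: 0.0423
grasp_force: 68.3
```

{"fn": "play_rows", "kwargs": {
  "targets": [
    [0,0,0.001,0,0,0,0.6],
    [0,0,0.001,0,0,0,-0.7],
    [0,0,0.001,0,0,0,-0.7],
    [0,0,0.001,0,0,0,-0.7],
    [0,0,-0.01,0,0,0,-0.8]
  ]
}}

```text
time_s: 8.63
ee_pos: [0.482, 0.0263, 0.0484]
ee_rot: [0.704, 0.71, -0.002, -0.0]
contact_force: [-0.8, 0.6, -0.3]
finger_gap: 0.0767
grasp_force: 0.0
```

```bash
python3 -c "
from h import *
plan([((.483,.025,.15),.5),((.498,-.15,.16),.5),((.512,-.33,.13),.5),((.512,-.3455,.032),.5)])"
```

```text
t 8.63 at [0.482  0.0263 0.0484] yaw 0.5270732265764881 F [-0.7777  0.6451 -0.3216] gap 0.0767044561797509 0.0
[-0.001, 0.001, -0.102, -0.001, 0.0, 0.0] mm 102 deg 0
[-0.176, 0.013, -0.009, 0.0, 0.0, 0.0] mm 176 deg 0
[-0.18, 0.012, 0.03, 0.0, 0.0, 0.0] mm 183 deg 0
[-0.015, 0.0, 0.098, 0.0, 0.0, 0.0] mm 99 deg 0
```

{"fn": "play_rows", "kwargs": {
  "targets": [
    [0,0,-0.03,0,0,0,-1],
    [0,0,-0.06,0,0,0,-1],
    [-0.001,0.001,-0.1,0,0,0,-1],
    [-0.03,0.003,-0.112,0,0,0,-1],
    [-0.06,0.005,-0.112,0,0,0,-1]
  ]
}}

```text
time_s: 9.05
ee_pos: [0.4921, -0.0318, 0.1663]
ee_rot: [0.702, 0.712, 0.004, 0.002]
contact_force: [1.2, -1.1, -0.5]
finger_gap: 0.0855
grasp_force: 0.0
```

```bash
python3 -c "
from h import *
p,d,i=snap('wrist','w3'); W=cloud(d,i); top(W,.483,.028,.032,.055,.08)
plan([((.498,-.16,.16),.5),((.512,-.3455,.09),.5),((.512,-.3455,.032),.5)])"
```

```text
[0.4831 0.028 ] r 0.022 mid [0.4827 0.028  0.067 ] z 0.06713642618449614 3831
t 9.1 at [ 0.4909 -0.0405  0.1649] yaw 0.2888025124579836 F [-1.1354 -4.9123 -0.3966] gap 0.08533925039518778 0.0
[-0.12, 0.006, 0.005, 0.002, 0.001, -0.001] mm 120 deg 0
[-0.185, 0.013, 0.07, 0.0, -0.0, -0.0] mm 198 deg 0
[-0.0, -0.0, 0.058, 0.0, -0.0, -0.0] mm 58 deg 0
```

{"fn": "play_rows", "kwargs": {
  "targets": [
    [-0.12,0.006,0.005,0,0,0,-1],
    [-0.12,0.006,0.005,0,0,0,-1],
    [-0.12,0.006,0.005,0,0,0,-1],
    [-0.16,0.008,0.005,0,0,0,-1],
    [-0.2,0.01,0.005,0,0,0,-1]
  ]
}}

```text
time_s: 9.52
ee_pos: [0.5008, -0.2341, 0.1571]
ee_rot: [0.703, 0.711, 0.001, 0.0]
contact_force: [0.2, -0.6, -0.1]
finger_gap: 0.0854
grasp_force: 0.0
```

{"fn": "play_rows", "kwargs": {
  "targets": [
    [-0.04,0.003,0,0,0,0,-1],
    [-0.07,0.006,0.03,0,0,0,-1],
    [-0.1,0.009,0.065,0,0,0,-1],
    [-0.105,0.009,0.07,0,0,0,-1],
    [-0.105,0.009,0.07,0,0,0,-1]
  ]
}}

```text
time_s: 9.93
ee_pos: [0.5078, -0.3399, 0.0838]
ee_rot: [0.705, 0.709, -0.002, -0.002]
contact_force: [-0.7, 0.9, 0.3]
finger_gap: 0.0854
grasp_force: 0.0
```

```bash
python3 -c "
from h import *
plan([((.512,-.3455,.033),.5)])"
```

```text
t 9.93 at [ 0.5078 -0.3399  0.0838] yaw 0.3106133450627514 F [-0.7252  0.8642  0.2508] gap 0.08538745027189844 0.0
[-0.006, 0.004, 0.051, -0.002, 0.0, -0.001] mm 51 deg 0
```

{"fn": "play_rows", "kwargs": {
  "targets": [
    [-0.006,0.004,0.02,0,0,0,-1],
    [-0.006,0.004,0.05,0,0,0,-1],
    [-0.006,0.004,0.05,0,0,0,-0.5],
    [-0.006,0.004,0.05,0,0,0,0.7],
    [-0.006,0.004,0.05,0,0,0,0.7]
  ]
}}

```text
time_s: 10.35
ee_pos: [0.5162, -0.343, 0.0384]
ee_rot: [0.703, 0.711, 0.001, 0.001]
contact_force: [0.2, -0.4, -0.4]
finger_gap: 0.0517
grasp_force: 0.0
```

{"fn": "play_rows", "kwargs": {
  "targets": [
    [0,0,0,0,0,0,0.7],
    [0,0,0,0,0,0,0.7],
    [0,0,0,0,0,0,0.7],
    [0,0,0,0,0,0,0.7],
    [0,0,-0.015,0,0,0,0.7]
  ]
}}

```text
time_s: 10.77
ee_pos: [0.5143, -0.3421, 0.0509]
ee_rot: [0.703, 0.711, -0.0, -0.001]
contact_force: [0.1, 1.4, -1.6]
finger_gap: 0.0325
grasp_force: 59.1
```

```bash
python3 -c "
from h import *
plan([((.507,-.26,.155),.5),((.483,-.08,.15),.5),((.4835,-.05,.145),.5),((.4835,-.05,.04),.5)])"
```

```text
t 10.77 at [ 0.5143 -0.3421  0.0509] yaw 0.62270869787985 F [ 0.134   1.443  -1.5907] gap 0.03246690660106829 59.143361556198215
[0.082, -0.007, -0.104, -0.001, -0.001, 0.001] mm 133 deg 0
[0.181, -0.022, 0.005, 0.0, 0.0, -0.0] mm 182 deg 0
[0.03, 0.0, 0.005, 0.0, 0.0, -0.0] mm 30 deg 0
[-0.0, 0.0, 0.105, 0.0, 0.0, -0.0] mm 105 deg 0
```

{"fn": "play_rows", "kwargs": {
  "targets": [
    [0.01,0,-0.04,0,0,0,0.7],
    [0.03,0,-0.08,0,0,0,0.7],
    [0.06,-0.004,-0.104,0,0,0,0.7],
    [0.1,-0.008,-0.104,0,0,0,0.7],
    [0.14,-0.013,-0.104,0,0,0,0.7]
  ]
}}

```text
time_s: 11.18
ee_pos: [0.5017, -0.2039, 0.1586]
ee_rot: [0.704, 0.71, 0.002, 0.002]
contact_force: [0.2, 1.5, -0.5]
finger_gap: 0.0319
grasp_force: 59.3
```

{"fn": "play_rows", "kwargs": {
  "targets": [
    [0.04,-0.005,0,0,0,0,0.7],
    [0.08,-0.01,0.003,0,0,0,0.7],
    [0.12,-0.014,0.006,0,0,0,0.7],
    [0.155,-0.017,0.01,0,0,0,0.7],
    [0.155,-0.017,0.01,0,0,0,0.7]
  ]
}}

```text
time_s: 11.6
ee_pos: [0.4811, -0.0402, 0.1457]
ee_rot: [0.7, 0.715, 0.002, -0.002]
contact_force: [-1.1, 0.3, -0.8]
finger_gap: 0.0324
grasp_force: 59.3
```

```bash
python3 -c "
from h import *
p,d,i=snap('wrist','w4'); W=cloud(d,i); 
hsv=cv2.cvtColor(p,cv2.COLOR_RGB2HSV); m=((hsv[...,0]<8)|(hsv[...,0]>172))&(hsv[...,1]>140)&(abs(W[...,0]-.483)<.05)&(abs(W[...,1]+.05)<.06)
Q=W[m]; print(len(Q),np.nanmin(Q,0),np.nanmax(Q,0))
plan([((.4835,-.0475,.08),.5),((.4835,-.0475,.041),.5)])"
```

```text
6809 [ 0.466  -0.0593  0.1539] [ 0.4984 -0.0251  0.1809]
t 11.65 at [ 0.4817 -0.0442  0.1462] yaw 1.0429967735943144 F [-0.1843 -0.8977  0.0012] gap 0.032344175751966645 59.33910926396493
[-0.004, 0.002, 0.066, 0.0, -0.001, 0.003] mm 66 deg 1
[0.0, -0.0, 0.039, 0.0, -0.0, 0.0] mm 39 deg 0
```

{"fn": "play_rows", "kwargs": {
  "targets": [
    [-0.004,0.002,0.03,0,0,-0.003,0.7],
    [-0.004,0.002,0.06,0,0,-0.003,0.7],
    [-0.004,0.002,0.08,0,0,-0.003,0.7],
    [-0.004,0.002,0.095,0,0,-0.003,0.7],
    [-0.004,0.002,0.101,0,0,-0.003,0.7]
  ]
}}

```text
time_s: 12.07
ee_pos: [0.484, -0.0531, 0.0438]
ee_rot: [0.701, 0.714, 0.0, -0.0]
contact_force: [-0.1, 2.0, 0.5]
finger_gap: 0.0324
grasp_force: 61.2
```

{"fn": "play_rows", "kwargs": {
  "targets": [
    [0,0,0.003,0,0,0,0.7],
    [0,0,0.003,0,0,0,-0.5],
    [0,0,0.003,0,0,0,-0.8],
    [0,0,0.003,0,0,0,-0.8],
    [0,0,-0.015,0,0,0,-0.8]
  ]
}}

```text
time_s: 12.48
ee_pos: [0.482, -0.0528, 0.0579]
ee_rot: [0.7, 0.714, -0.002, -0.001]
contact_force: [-0.1, 0.6, -0.5]
finger_gap: 0.0765
grasp_force: 0.0
```

{"fn": "play_rows", "kwargs": {
  "targets": [
    [0,0,-0.04,0,0,0,-1],
    [0,0,-0.08,0,0,0,-1],
    [0.02,0,-0.12,0,0,0,-1],
    [0.04,0,-0.15,0,0,0,-1],
    [0.06,0,-0.17,0,0,0,-1]
  ]
}}

```text
time_s: 12.9
ee_pos: [0.4843, 0.0074, 0.234]
ee_rot: [0.701, 0.713, 0.003, 0.001]
contact_force: [1.0, 0.9, -0.8]
finger_gap: 0.0858
grasp_force: 0.0
```

```bash
python3 -c "
from h import *
p,d,i=snap('wrist','w5'); W=cloud(d,i); top(W,.483,.028,.032,.055,.08);top(W,.483,-.05,.028,.055,.08)
plan([((.45,.15,.25),0)])"
```

```text
[0.4829 0.0283] r 0.022 mid [0.4827 0.0285 0.0626] z 0.0671687608166669 2174
[ 0.4815 -0.0546] r 0.0172 mid [ 0.4814 -0.0544  0.0623] z 0.06702001696554077 1157
t 12.95 at [0.4858 0.0129 0.2363] yaw 1.398929779324699 F [2.092  3.4559 2.0508] gap 0.0852955260817745 0.0
[0.138, -0.032, -0.013, 0.003, -0.002, 0.008] mm 142 deg 2
```

```bash
cat >> h.py <<'E'
def frame(n,yaxis):
    z=-np.array(n,float)/np.linalg.norm(n); y=np.array(yaxis,float); y-=z*(y@z); y/=np.linalg.norm(y); return R.from_matrix(np.c_[np.cross(y,z),y,z])
E
python3 -c "
from h import *
from scipy.spatial.transform import Slerp
n=np.array([-.533,-.204,.821]);n/=np.linalg.norm(n)
y=np.cross([0,0,1],n); y*=-np.sign(y[1]);print(y)
F=frame(n,y); D=down(-33); H=Slerp([0,1],R.concatenate([D,F]))(.5)
P=np.array([.4373,.3216,.055])+n*.118; print(P)
plan([((.44,.14,.25),-33),((.40,.24,.21),H),(P,F)])"
```

```text
[ 0.204  -0.5331  0.    ]
[0.3744 0.2975 0.1519]
t 12.95 at [0.4858 0.0129 0.2363] yaw 1.398929779324699 F [2.092  3.4559 2.0508] gap 0.0852955260817745 0.0
[0.128, -0.043, -0.013, 0.002, -0.003, 0.191] mm 136 deg 34
[0.063, -0.088, 0.04, -0.03, 0.093, 0.097] mm 115 deg 25
[-0.001, -0.063, 0.057, -0.03, 0.094, 0.097] mm 85 deg 25
```

{"fn": "play_rows", "kwargs": {
  "targets": [
    [0.128,-0.043,-0.013,0.002,-0.003,0.19,-1],
    [0.128,-0.043,-0.013,0.002,-0.003,0.19,-1],
    [0.128,-0.043,-0.013,0.002,-0.003,0.19,-1],
    [0.128,-0.043,-0.013,0.002,-0.003,0.19,-1],
    [0.128,-0.043,-0.013,0.002,-0.003,0.19,-1]
  ]
}}

```text
time_s: 13.37
ee_pos: [0.435, 0.1406, 0.243]
ee_rot: [0.868, 0.497, -0.004, -0.0]
contact_force: [0.2, 0.7, -0.9]
finger_gap: 0.0856
grasp_force: 0.0
```

{"fn": "play_rows", "kwargs": {
  "targets": [
    [0.063,-0.088,0.04,-0.03,0.093,0.097,-1],
    [0.063,-0.088,0.04,-0.03,0.093,0.097,-1],
    [0.063,-0.088,0.04,-0.03,0.093,0.097,-1],
    [0.063,-0.088,0.04,-0.03,0.093,0.097,-1],
    [0.063,-0.088,0.04,-0.03,0.093,0.097,-1]
  ]
}}

```text
time_s: 13.78
ee_pos: [0.3901, 0.2346, 0.2018]
ee_rot: [0.921, 0.362, 0.139, -0.029]
contact_force: [-0.0, -1.0, 2.6]
finger_gap: 0.0854
grasp_force: 0.0
```

{"fn": "play_rows", "kwargs": {
  "targets": [
    [0,-0.063,0.057,-0.03,0.094,0.097,-1],
    [0,-0.063,0.057,-0.03,0.094,0.097,-1],
    [0,-0.063,0.057,-0.03,0.094,0.097,-1],
    [0,-0.063,0.057,-0.03,0.094,0.097,-1],
    [0,-0.063,0.057,-0.03,0.094,0.097,-1]
  ]
}}

```text
time_s: 14.2
ee_pos: [0.3781, 0.2965, 0.1324]
ee_rot: [0.939, 0.216, 0.263, -0.045]
contact_force: [0.6, -0.4, -0.1]
finger_gap: 0.0855
grasp_force: 0.0
```

```bash
cat > dv.py <<'E'
from h import *
def fitplate(p,W,box,col=(16,34)):
    hsv=cv2.cvtColor(p,cv2.COLOR_RGB2HSV)
    y=(abs(W[...,0]-box[0])<box[3])&(abs(W[...,1]-box[1])<box[3])&(hsv[...,0]>col[0])&(hsv[...,0]<col[1])&(hsv[...,1]>130)&(W[...,2]>.01)
    _,lab=cv2.connectedComponents(y.astype(np.uint8)); l=np.argmax(np.bincount(lab[y])); D=W[lab==l]
    for k in (.008,.004,.002,.002,.002,.002):
        mu=np.median(D,0) if k>.005 else D.mean(0); nn=np.linalg.svd(D-D.mean(0),full_matrices=False)[2][2]; nn*=np.sign(nn[2]); mu=D.mean(0); D=D[abs((D-mu)@nn)<k]
    return nn,mu,D
if __name__=='__main__':
    p,d,i=snap('wrist','w6'); W=cloud(d,i); np.savez('w6.npz',p=p,W=W)
    n,mu,D=fitplate(p,W,(.435,.32,.05,.16)); print('n',n,np.degrees(np.arccos(n[2])),np.degrees(np.arctan2(n[1],n[0])),len(D))
    y=np.cross([0,0,1],n); y/=np.linalg.norm(y); y*=-np.sign(y[1]); x=np.cross(y,n)
    r=cv2.minAreaRect((np.c_[(D-mu)@x,(D-mu)@y]*1000).astype(np.float32)); print(r, 'top centre',mu+x*r[0][0]/1e3+y*r[0][1]/1e3)
    # fin: points 20..40 mm above underside
    h=(W-mu)@n+.004; q=np.stack([(W-mu)@x,(W-mu)@y],-1); m=(h>.025)&(h<.042)&(abs(q[...,0])<.06)&(abs(q[...,1])<.05)
    f=W[m]; print('fin top h',np.percentile(h[m],[50,95]),m.sum()); t=m&(h>.033)
    rr=cv2.minAreaRect((q[t]*1000).astype(np.float32)); print('fin',rr,'centre foot',mu+x*rr[0][0]/1e3+y*rr[0][1]/1e3)
    s=robot.state(); print(s['ee_pos'],R.from_quat(s['ee_rot']).as_matrix()[:,2],s['q'])
E
python3 dv.py
```

```text
n [-0.5346 -0.2071  0.8193] 34.98061656681463 -158.8274005906218 47095
((7.284008026123047, 0.9494705200195312), (126.52689361572266, 181.98187255859375), 0.05119195580482483) top centre [0.4351 0.3237 0.0592]
fin top h [0.0359 0.037 ] 1806
fin ((6.745021820068359, 1.2251605987548828), (50.24933624267578, 11.991397857666016), 0.12177202105522156) centre foot [0.4356 0.3236 0.0595]
[0.3753 0.2973 0.13  ] [ 0.4731  0.1974 -0.8586] [-0.8541 -0.3011 -0.0589  2.3973  0.4267  0.6111 -2.3311]
```

View pics/w6.png

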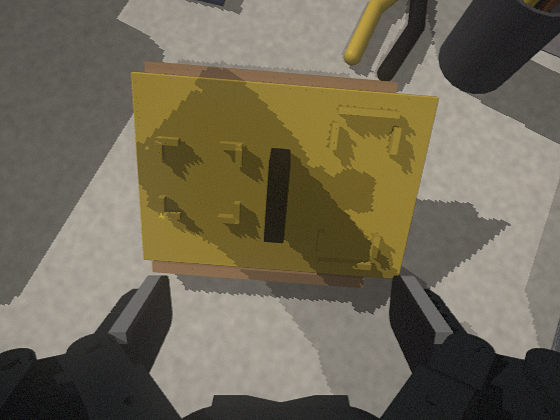

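```bash
python3 -c "
from h import *
n=np.array([-.5346,-.2071,.8193]);y=-np.cross([0,0,1],n);y*=-np.sign(y[1]);F=frame(n,y);C=np.array([.4377,.3244,.0562])
plan([(C+.052*n,F),(C+.009*n,F)])"
```

```text
t 14.25 at [0.3753 0.2973 0.13  ] yaw -64.55245226584503 F [-0.4134 -1.2534 -2.212 ] gap 0.08559977683574883 0.0
[0.017, -0.001, 0.046, -0.005, 0.023, 0.025] mm 49 deg 6
[-0.0, 0.0, 0.043, -0.0, -0.0, -0.0] mm 43 deg 0
```

{"fn": "play_rows", "kwargs": {
  "targets": [
    [0.017,-0.001,0.046,-0.005,0.023,0.025,-0.5],
    [0.017,-0.001,0.046,-0.005,0.023,0.025,0.1],
    [0.017,-0.001,0.046,-0.005,0.023,0.025,0.1],
    [0.017,-0.001,0.046,-0.005,0.023,0.025,0.1],
    [0.017,-0.001,0.046,-0.005,0.023,0.025,0.1]
  ]
}}

```text
time_s: 14.67
ee_pos: [0.4129, 0.3129, 0.1027]
ee_rot: [0.937, 0.176, 0.295, -0.055]
contact_force: [-0.1, 0.3, 1.2]
finger_gap: 0.0382
grasp_force: 0.0
```

```bash
python3 -c "
from h import *
n=np.array([-.5346,-.2071,.8193]);y=-np.cross([0,0,1],n);y*=-np.sign(y[1]);F=frame(n,y);C=np.array([.4377,.3244,.0562])
plan([(C+.052*n,F),(C+.009*n,F)]); print(robot.state()['q'])"
```

```text
t 14.67 at [0.4129 0.3129 0.1027] yaw -68.74948554400372 F [-0.1293  0.3096  1.2196] gap 0.038218714953503 0.0
[-0.004, -0.002, 0.002, 0.0, 0.0, 0.001] mm 5 deg 0
[-0.0, 0.0, 0.043, 0.0, 0.0, -0.0] mm 43 deg 0
[-0.7308 -0.1741 -0.1641  2.3993  0.6419  0.455  -2.6169]
```

{"fn": "play_rows", "kwargs": {
  "targets": [
    [-0.003,0,-0.004,0,0,-0.196,0.1],
    [-0.003,0,-0.004,0,0,-0.196,0.1],
    [-0.003,0,-0.004,0,0,-0.196,0.1],
    [-0.003,0,-0.004,0,0,-0.196,0.1],
    [-0.003,0,-0.004,0,0,-0.196,0.1]
  ]
}}

```text
time_s: 15.08
ee_pos: [0.4085, 0.3118, 0.1053]
ee_rot: [0.838, 0.454, 0.299, 0.038]
contact_force: [0.2, 0.8, 0.1]
finger_gap: 0.0386
grasp_force: 0.0
```

{"fn": "play_rows", "kwargs": {
  "targets": [
    [0,0,0,0,0,-0.196,0.1],
    [0,0,0,0,0,-0.196,0.1],
    [0,0,0,0,0,-0.196,0.1],
    [0,0,0,0,0,-0.196,0.1],
    [0,0,0,0,0,-0.196,0.1]
  ]
}}

```text
time_s: 15.5
ee_pos: [0.4085, 0.3119, 0.1053]
ee_rot: [0.661, 0.687, 0.274, 0.126]
contact_force: [0.1, -0.4, 0.2]
finger_gap: 0.0385
grasp_force: 0.0
```

{"fn": "play_rows", "kwargs": {
  "targets": [
    [0,0,0,0,0,-0.196,0.1],
    [0,0,0,0,0,-0.196,0.1],
    [0,0,0,0,0,-0.196,0.1],
    [0,0,0,0,0,-0.196,0.1],
    [0,0,0,0,0,-0.196,0.1]
  ]
}}

```text
time_s: 15.92
ee_pos: [0.4084, 0.3119, 0.1052]
ee_rot: [0.422, 0.855, 0.223, 0.203]
contact_force: [0.1, -0.7, -0.1]
finger_gap: 0.0387
grasp_force: 0.0
```

{"fn": "play_rows", "kwargs": {
  "targets": [
    [0,0,0,0,0,-0.196,0.1],
    [0,0,0,0,0,-0.196,0.1],
    [0,0,0,0,0,-0.196,0.1],
    [0,0,0,0,0,-0.196,0.1],
    [0,0,0,0,0,-0.196,0.1]
  ]
}}

```text
time_s: 16.33
ee_pos: [0.4084, 0.3119, 0.1052]
ee_rot: [0.143, 0.943, 0.151, 0.261]
contact_force: [-0.3, 0.3, -0.1]
finger_gap: 0.0384
grasp_force: 0.0
```

```bash
cat > g.py <<'E'
from h import *
n=np.array([-.5346,-.2071,.8193]);y=np.cross([0,0,1],n);y*=np.sign(y[1]);F=frame(n,y);C=np.array([.4377,.3244,.0562])
if __name__=='__main__':
    plan([(C+.052*n,F),(C+.009*n,F)]); print(robot.state()['q'])
E
python3 g.py
```

```text
t 16.33 at [0.4084 0.3119 0.1052] yaw 78.16883921923134 F [-0.2519  0.3185 -0.1058] gap 0.03844830575204806 0.0
[0.002, -0.0, 0.006, 0.001, 0.0, -0.214] mm 7 deg 38
[0.0, -0.0, 0.043, -0.0, 0.0, 0.0] mm 43 deg 0
[-1.0553 -0.2036  0.1319  2.4163  0.7395  0.5009 -0.2319]
```

{"fn": "play_rows", "kwargs": {
  "targets": [
    [0.002,0,0.003,0,0,-0.198,0.1],
    [0.002,0,0.003,0,0,-0.198,0.1],
    [0.002,0,0.003,0,0,-0.198,0.1],
    [0.002,0,0.003,0,0,-0.198,0.1],
    [0.002,0,0.003,0,0,-0.198,0.1]
  ]
}}

```text
time_s: 16.75
ee_pos: [0.4084, 0.3132, 0.1017]
ee_rot: [-0.152, 0.941, 0.063, 0.294]
contact_force: [-0.2, -0.6, 1.0]
finger_gap: 0.0384
grasp_force: 0.0
```

{"fn": "play_rows", "kwargs": {
  "targets": [
    [0,0,0.003,0,0,-0.016,0.1],
    [0,0,0.003,0,0,-0.016,0.1],
    [0,0,0.003,0,0,-0.016,0.1],
    [0,0,0.003,0,0,-0.016,0.1],
    [0,0,0.003,0,0,-0.016,0.1]
  ]
}}

```text
time_s: 17.17
ee_pos: [0.4095, 0.3138, 0.0982]
ee_rot: [-0.173, 0.938, 0.057, 0.295]
contact_force: [0.2, -1.3, 0.0]
finger_gap: 0.0383
grasp_force: 0.0
```

```bash
python3 g.py
```

```text
t 17.17 at [0.4095 0.3138 0.0982] yaw 110.94854271515885 F [ 0.2412 -1.2523  0.0365] gap 0.03831553640833366 0.0
[-0.001, -0.0, -0.0, 0.0, 0.0, -0.002] mm 1 deg 0
[0.0, -0.0, 0.043, 0.0, 0.0, 0.0] mm 43 deg 0
[-1.13   -0.1892  0.2027  2.4197  0.7836  0.4947  0.3903]
```

{"fn": "play_rows", "kwargs": {
  "targets": [
    [-0.001,0,0.015,0,0,-0.002,0.1],
    [-0.001,0,0.03,0,0,-0.002,0.1],
    [-0.001,0,0.043,0,0,-0.002,0.1],
    [-0.001,0,0.043,0,0,-0.002,0.1],
    [-0.001,0,0.043,0,0,-0.002,0.1]
  ]
}}

```text
time_s: 17.58
ee_pos: [0.4331, 0.3224, 0.0624]
ee_rot: [-0.176, 0.938, 0.055, 0.295]
contact_force: [-0.4, 0.3, -0.8]
finger_gap: 0.0382
grasp_force: 0.0
```

```bash
python3 g.py
```

```text
t 17.58 at [0.4331 0.3224 0.0624] yaw 111.24637235763062 F [-0.4074  0.3065 -0.7833] gap 0.03820056467967405 0.0
[-0.001, 0.0, -0.044, -0.0, -0.0, 0.001] mm 44 deg 0
[0.0, 0.0, 0.043, -0.0, -0.0, -0.0] mm 43 deg 0
[-1.0959 -0.0554  0.217   2.3999  0.8906  0.3814  0.2954]
```

{"fn": "play_rows", "kwargs": {
  "targets": [
    [0,0,0,0,0,0,0.9],
    [0,0,0,0,0,0,0.9],
    [0,0,0,0,0,0,0.9],
    [0,0,0,0,0,0,0.9],
    [0,0,0,0,0,0,0.9]
  ]
}}

```text
time_s: 18.0
ee_pos: [0.433, 0.3233, 0.0638]
ee_rot: [-0.176, 0.937, 0.056, 0.296]
contact_force: [-5.3, -2.3, 7.7]
finger_gap: 0.0107
grasp_force: 59.5
```

```bash
python3 -c "
from g import *
from scipy.spatial.transform import Slerp
s=robot.state(); p=s['ee_pos'];q=R.from_quat(s['ee_rot']);D=down(90.5);S=Slerp([0,1],R.concatenate([q,D]))
plan([(p+[0,0,.045],q),(p+[.0,-.01,.12],S(.4)),((.455,.22,.19),S(.99)),((.475,.05,.19),D),((.483,-.01,.15),D)])"
```

```text
t 18.0 at [0.433  0.3233 0.0638] yaw 111.29847780476601 F [-5.2799 -2.3217  7.6894] gap 0.010701417056535975 59.495590925216675
[-0.026, 0.0, -0.037, 0.0, 0.0, 0.0] mm 45 deg 0
[-0.04, -0.009, -0.063, 0.014, 0.077, 0.045] mm 75 deg 16
[-0.004, -0.096, -0.008, 0.021, 0.113, 0.066] mm 96 deg 24
[-0.017, -0.17, -0.0, 0.001, 0.002, 0.001] mm 171 deg 0
[-0.008, -0.06, 0.04, -0.0, 0.0, -0.0] mm 73 deg 0
```

{"fn": "play_rows", "kwargs": {
  "targets": [
    [-0.004,0,-0.006,0,0,0,0.9],
    [-0.009,0,-0.013,0,0,0,0.9],
    [-0.017,0,-0.025,0,0,0,0.9],
    [-0.026,0,-0.037,0,0,0,0.9],
    [-0.026,0,-0.037,0,0,0,0.9]
  ]
}}

```text
time_s: 18.42
ee_pos: [0.4341, 0.3245, 0.1113]
ee_rot: [-0.176, 0.937, 0.057, 0.297]
contact_force: [0.3, -0.0, -1.8]
finger_gap: 0.0111
grasp_force: 58.8
```

{"fn": "play_rows", "kwargs": {
  "targets": [
    [-0.01,-0.002,-0.016,0.003,0.015,0.01,0.9],
    [-0.02,-0.004,-0.032,0.006,0.03,0.02,0.9],
    [-0.03,-0.006,-0.048,0.01,0.05,0.03,0.9],
    [-0.04,-0.009,-0.063,0.014,0.077,0.045,0.9],
    [-0.04,-0.009,-0.063,0.014,0.077,0.045,0.9]
  ]
}}

```text
time_s: 18.83
ee_pos: [0.4375, 0.3158, 0.1883]
ee_rot: [-0.106, 0.977, 0.037, 0.182]
contact_force: [0.9, 1.4, -0.5]
finger_gap: 0.011
grasp_force: 59.0
```

```bash
python3 -c "
from g import *
from scipy.spatial.transform import Slerp
s=robot.state(); p=s['ee_pos'];q=R.from_quat(s['ee_rot']);D=down(90.5);S=Slerp([0,1],R.concatenate([q,D]));print(s['q'])
plan([((.455,.22,.19),S(.99)),((.475,.05,.19),D),((.483,-.01,.15),D)])"
```

```text
[-1.1768 -0.1554  0.3596  2.0916  0.3013  0.8859  0.8205]
t 18.83 at [0.4375 0.3158 0.1883] yaw 102.78338304651771 F [ 0.852   1.3682 -0.5448] gap 0.01100467501737842 58.952475786209106
[0.002, -0.097, -0.006, 0.023, 0.116, 0.065] mm 97 deg 24
[-0.018, -0.17, 0.0, -0.0, 0.001, 0.0] mm 171 deg 0
[-0.008, -0.06, 0.04, -0.0, -0.0, 0.0] mm 73 deg 0
```

{"fn": "play_rows", "kwargs": {
  "targets": [
    [0.002,-0.03,-0.003,0.006,0.03,0.017,0.9],
    [0.002,-0.06,-0.006,0.012,0.06,0.034,0.9],
    [0.002,-0.08,-0.006,0.018,0.09,0.05,0.9],
    [0.002,-0.097,-0.006,0.023,0.116,0.065,0.9],
    [0.002,-0.097,-0.006,0.023,0.116,0.065,0.9]
  ]
}}

```text
time_s: 19.25
ee_pos: [0.4547, 0.213, 0.1834]
ee_rot: [-0.002, 1.0, -0.007, -0.001]
contact_force: [0.8, -0.9, -1.8]
finger_gap: 0.0107
grasp_force: 59.0
```

{"fn": "play_rows", "kwargs": {
  "targets": [
    [-0.004,-0.04,0,0,0,0,0.9],
    [-0.008,-0.08,0,0,0,0,0.9],
    [-0.012,-0.12,0,0,0,0,0.9],
    [-0.018,-0.16,0,0,0,0,0.9],
    [-0.018,-0.17,0,0,0.001,0,0.9]
  ]
}}

```text
time_s: 19.67
ee_pos: [0.4716, 0.0406, 0.1849]
ee_rot: [-0.003, 1.0, -0.006, -0.002]
contact_force: [0.0, -0.3, -1.7]
finger_gap: 0.0108
grasp_force: 59.2
```

{"fn": "play_rows", "kwargs": {
  "targets": [
    [-0.004,-0.03,0.01,0,0,0,0.9],
    [-0.008,-0.06,0.025,0,0,0,0.9],
    [-0.008,-0.06,0.04,0,0,0,0.9],
    [-0.008,-0.06,0.04,0,0,0,0.9],
    [-0.008,-0.06,0.04,0,0,0,0.9]
  ]
}}

```text
time_s: 20.08
ee_pos: [0.4789, -0.0114, 0.145]
ee_rot: [-0.007, 1.0, -0.004, -0.004]
contact_force: [-0.8, 0.2, -2.4]
finger_gap: 0.011
grasp_force: 59.1
```

```bash
cat > pl.py <<'E'
from dv import *
import sys
def rep(name,z=None):
    s0=robot.state(); p,d,i=snap('wrist',name); W=cloud(d,i); np.savez(name+'.npz',p=p,W=W)
    n,mu,D=fitplate(p,W,(.483,-.01,.05,.13)); r=cv2.minAreaRect((D[:,:2]*1000).astype(np.float32))
    q=R.from_quat(s0['ee_rot']).as_matrix()
    print('n',n,'rect',r,'plate top z',mu[2]-((np.array(r[0])/1e3-mu[:2])@n[:2])/n[2],'tool',s0['ee_pos'],'zaxis',q[:,2],len(D))
    return n,mu,D,W,p
if __name__=='__main__':
    rep(sys.argv[1]); plan([((.483,-.01,.15),90.5)])
E
python3 pl.py w7
```

```text
n [0.0078 0.0094 0.9999] rect ((470.9319763183594, -10.711570739746094), (112.24288940429688, 183.1417236328125), 0.7453233599662781) plate top z 0.14065640132405505 tool [ 0.4789 -0.0114  0.145 ] zaxis [-0.0072 -0.0085 -0.9999] 77414
t 20.13 at [ 0.4797 -0.0108  0.146 ] yaw 90.89221017674645 F [ 0.9155 -0.2496 -2.653 ] gap 0.011156937971354869 59.11676824092865
[-0.003, 0.001, -0.004, -0.002, -0.002, 0.002] mm 5 deg 1
```

View pics/w7.png

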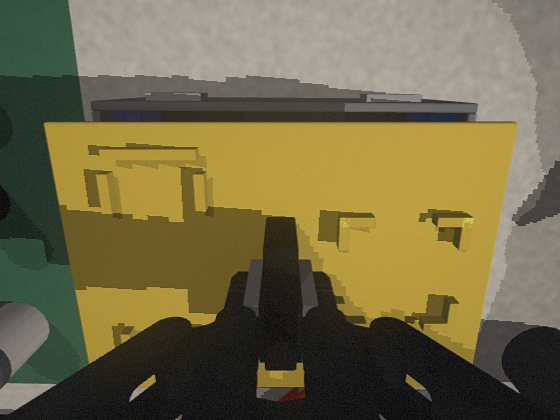

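```bash
python3 -c "
from h import *
z=np.load('w1.npz');W=cloud(z['d'],dict(mtx=z['M'],camera_from_world=z['T']))
for s in (.0785,-.0985):
    m=(abs(W[...,0]-.483)<.05)&(abs(W[...,1]-s)<.005)&(W[...,2]>.05)&(W[...,2]<.08); print(np.median(W[m][:,2]),m.sum())
plan([((.484,-.0107,.105),90.3),((.484,-.0107,.079),90.3)])"
```

```text
0.0701726655935086 1650
0.07020257857351961 1042
t 20.13 at [ 0.4797 -0.0108  0.146 ] yaw 90.89221017674645 F [ 0.9155 -0.2496 -2.653 ] gap 0.011156937971354869 59.11676824092865
[-0.004, 0.0, 0.041, -0.002, -0.002, 0.003] mm 41 deg 1
[-0.0, 0.0, 0.026, -0.0, 0.0, 0.0] mm 26 deg 0
```

{"fn": "play_rows", "kwargs": {
  "targets": [
    [-0.004,0,0.01,-0.002,-0.002,0.003,0.9],
    [-0.004,0,0.025,-0.002,-0.002,0.003,0.9],
    [-0.004,0,0.041,-0.002,-0.002,0.003,0.9],
    [-0.004,0,0.041,-0.002,-0.002,0.003,0.9],
    [-0.004,0,0.041,-0.002,-0.002,0.003,0.9]
  ]
}}

```text
time_s: 20.55
ee_pos: [0.4838, -0.011, 0.1056]
ee_rot: [-0.003, 1.0, -0.001, 0.0]
contact_force: [0.6, 0.2, -1.1]
finger_gap: 0.011
grasp_force: 59.0
```

```bash
python3 -c "
from h import *
plan([((.484,-.0107,.079),90.3)])
print(R.from_quat(robot.state()['ee_rot']).as_matrix()[:,2])"
```

```text
t 20.55 at [ 0.4838 -0.011   0.1056] yaw 90.3712933191308 F [ 0.5882  0.2186 -1.0915] gap 0.010982575618950939 59.01675045490265
[-0.0, 0.0, 0.027, -0.0, 0.0, 0.0] mm 27 deg 0
[ 0.0007 -0.0013 -1.    ]
```

{"fn": "play_rows", "kwargs": {
  "targets": [
    [0,0,0.008,0,0,0,0.9],
    [0,0,0.016,0,0,0,0.9],
    [0,0,0.023,0,0,0,0.9],
    [0,0,0.027,0,0,0,0.9],
    [0,0,0.027,0,0,0,0.9]
  ]
}}

```text
time_s: 20.97
ee_pos: [0.4842, -0.0121, 0.0786]
ee_rot: [-0.002, 1.0, -0.0, 0.0]
contact_force: [-2.1, 0.6, 2.9]
finger_gap: 0.0112
grasp_force: 59.8
```

{"fn": "play_rows", "kwargs": {
  "targets": [
    [0,0,0,0,0,0,0.4],
    [0,0,0,0,0,0,0.2],
    [0,0,0,0,0,0,0.2],
    [0,0,0,0,0,0,0.2],
    [0,0,-0.01,0,0,0,0.2]
  ]
}}

```text
time_s: 21.38
ee_pos: [0.4827, -0.0123, 0.0874]
ee_rot: [-0.002, 1.0, -0.001, -0.001]
contact_force: [0.0, 0.7, -0.5]
finger_gap: 0.0343
grasp_force: 0.0
```

{"fn": "play_rows", "kwargs": {
  "targets": [
    [0,0,-0.03,0,0,0,0.2],
    [0.02,0,-0.06,0,0,0,-0.5],
    [0.035,0,-0.1,0,0,0,-1],
    [0.035,0,-0.13,0,0,0,-1],
    [0.035,0,-0.13,0,0,0,-1]
  ]
}}

```text
time_s: 21.8
ee_pos: [0.4522, -0.0121, 0.2253]
ee_rot: [-0.002, 1.0, 0.002, 0.006]
contact_force: [0.2, -0.3, 0.1]
finger_gap: 0.0805
grasp_force: 0.0
```

```bash
python3 pl.py w8
```

```text
n [0.     0.0001 1.    ] rect ((483.3548278808594, -11.191413879394531), (126.59005737304688, 181.9915313720703), 0.2624370753765106) plate top z 0.0741497235852424 tool [ 0.4522 -0.0121  0.2253] zaxis [ 0.0127  0.0047 -0.9999] 28333
t 21.85 at [ 0.4512 -0.012   0.2225] yaw 90.25804108700996 F [ 0.0402  0.3616 -0.0236] gap 0.08514592756757221 0.0
[-0.031, 0.002, 0.073, 0.001, 0.003, -0.001] mm 79 deg 1
```

View pics/w8.png

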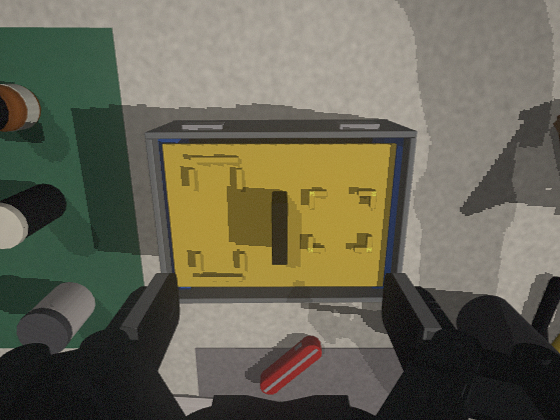

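```bash
cat > kn.py <<'E'
from h import *
def knife(p,W):
    hsv=cv2.cvtColor(p,cv2.COLOR_RGB2HSV)
    m=((hsv[...,0]<8)|(hsv[...,0]>172))&(hsv[...,1]>120)&(abs(W[...,0]-.69)<.08)&(abs(W[...,1])<.08)&(W[...,2]>.003)
    K=W[m]; r=cv2.minAreaRect((K[:,:2]*1000).astype(np.float32)); print('knife',r,len(K),np.percentile(K[:,2],[50,90]))
if __name__=='__main__':
    z=np.load('w8.npz'); W=z['W']; knife(z['p'],W)
    c=np.array([.4834,-.0112]); q=W[...,:2]-c; a=np.radians(.26); M=np.array([[np.cos(a),-np.sin(a)],[np.sin(a),np.cos(a)]]); q=q@M
    up=(W[...,2]>.0785)&(W[...,2]<.084)
    for nm,y0,hx,hy in [('knife nest',-.05,.059,.026),('loupe nest',.05,.032,.032)]:
        m=up&(abs(q[...,0])<hx)&(abs(q[...,1]-y0)<hy); Q=q[m]; print(nm,Q.min(0),Q.max(0),(Q.min(0)+Q.max(0))/2,len(Q), 'world',c+M@((Q.min(0)+Q.max(0))/2))
    s=robot.state(); print(s['ee_pos'],s['q'])
    z=np.load('w1.npz');W=cloud(z['d'],dict(mtx=z['M'],camera_from_world=z['T'])); knife(z['p'],W)
    m=(z['p'].min(-1)>150)&(W[...,0]>.70)&(W[...,0]<.82)&(W[...,1]>-.1)&(W[...,1]<.1)&(W[...,2]>.002)&(W[...,2]<.01); print('ruler xmin by y',[(y,W[m&(abs(W[...,1]-y)<.004)][:,0].min()) for y in (-.04,0,.04) if (m&(abs(W[...,1]-y)<.004)).any()])
E
python3 kn.py
```

```text
knife ((686.8536987304688, 2.1310577392578125), (24.375699996948242, 89.24494171142578), 45.215545654296875) 1352 [0.0175 0.0187]
knife nest [-0.0538 -0.0704] [ 0.0535 -0.0292] [-0.0002 -0.0498] 883 world [ 0.4835 -0.061 ]
loupe nest [-0.0271  0.0237] [0.0262 0.0767] [-0.0004  0.0502] 597 world [0.4827 0.039 ]
[ 0.4512 -0.012   0.2225] [-0.8851 -0.1944  0.7727  1.9586  0.1375  1.3158  1.4197]
knife ((687.4437255859375, 1.9616470336914062), (24.16642189025879, 89.01093292236328), 44.799346923828125) 1964 [0.0178 0.0189]
ruler xmin by y [(-0.04, np.float64(0.7469735650537648)), (0, np.float64(0.749163815287595)), (0.04, np.float64(0.7518132997611824))]
```

```bash
python3 -c "
from h import *
plan([((.58,-.005,.16),60),((.687,.002,.06),45.2),((.687,.002,.004),45.2)])"
```

```text
t 21.85 at [ 0.4512 -0.012   0.2225] yaw 90.25804108700996 F [ 0.0402  0.3616 -0.0236] gap 0.08514592756757221 0.0
[-0.128, 0.006, 0.064, 0.002, 0.003, 0.168] mm 143 deg 30
[-0.089, 0.06, 0.099, -0.0, -0.0, 0.082] mm 147 deg 15
[-0.0, 0.0, 0.056, -0.0, -0.0, 0.0] mm 56 deg 0
```

{"fn": "play_rows", "kwargs": {
  "targets": [
    [-0.04,0,0.02,0,0,0.04,-0.2],
    [-0.08,0.003,0.04,0,0.001,0.08,-0.2],
    [-0.11,0.005,0.055,0.002,0.003,0.12,-0.2],
    [-0.128,0.006,0.064,0.002,0.003,0.16,-0.2],
    [-0.128,0.006,0.064,0.002,0.003,0.168,-0.2]
  ]
}}

```text
time_s: 22.27
ee_pos: [0.5782, -0.0052, 0.1502]
ee_rot: [0.261, 0.965, -0.007, -0.005]
contact_force: [-1.8, 1.6, 0.1]
finger_gap: 0.0511
grasp_force: 0.0
```

{"fn": "play_rows", "kwargs": {
  "targets": [
    [-0.03,0.02,0.02,0,0,0.04,-0.2],
    [-0.06,0.04,0.05,0,0,0.082,-0.2],
    [-0.085,0.057,0.08,0,0,0.082,-0.2],
    [-0.089,0.06,0.099,0,0,0.082,-0.2],
    [-0.089,0.06,0.099,0,0,0.082,-0.2]
  ]
}}

```text
time_s: 22.68
ee_pos: [0.6807, 0.0017, 0.0469]
ee_rot: [0.38, 0.925, -0.007, -0.008]
contact_force: [-1.7, 0.9, -0.4]
finger_gap: 0.0511
grasp_force: 0.0
```

```bash
python3 -c "
from h import *
p,d,i=snap('wrist','w9'); W=cloud(d,i)
from kn import knife; knife(p,W)
plan([((.687,.002,.004),45.2)])"
```

```text
knife ((676.912353515625, 7.445812225341797), (93.48397827148438, 84.66923522949219), 3.9368717670440674) 6036 [0.018  0.0189]
t 22.73 at [0.6808 0.001  0.05  ] yaw 45.25549043408847 F [-1.6399 -0.9742  0.2568] gap 0.05149595855424642 0.0
[-0.004, 0.006, 0.046, -0.005, -0.002, 0.0] mm 46 deg 1
```

{"fn": "play_rows", "kwargs": {
  "targets": [
    [-0.004,0.006,0.01,-0.005,-0.002,0,-0.2],
    [-0.004,0.006,0.025,-0.005,-0.002,0,-0.2],
    [-0.004,0.006,0.037,-0.005,-0.002,0,-0.2],
    [-0.004,0.006,0.043,-0.005,-0.002,0,-0.2],
    [-0.004,0.006,0.043,-0.005,-0.002,0,-0.2]
  ]
}}

```text
time_s: 23.15
ee_pos: [0.6879, 0.0029, 0.0099]
ee_rot: [0.381, 0.925, 0.002, 0.001]
contact_force: [-0.3, -0.4, -0.0]
finger_gap: 0.0512
grasp_force: 0.0
```

```bash
python3 -c "
from h import *
plan([((.687,.002,.004),45.2)])"
```

```text
t 23.15 at [0.6879 0.0029 0.0099] yaw 45.252177994435094 F [-0.3081 -0.4434 -0.0081] gap 0.05117239121320218 0.0
[0.0, -0.001, 0.006, 0.001, 0.0, 0.0] mm 6 deg 0
```

{"fn": "play_rows", "kwargs": {
  "targets": [
    [0,-0.001,0.004,0,0,0,-0.2],
    [0,-0.001,0.005,0,0,0,0.2],
    [0,-0.001,0.005,0,0,0,0.8],
    [0,-0.001,0.005,0,0,0,0.8],
    [0,-0.001,0.005,0,0,0,0.8]
  ]
}}

```text
time_s: 23.57
ee_pos: [0.6896, 0.0018, 0.0072]
ee_rot: [0.381, 0.925, 0.003, 0.003]
contact_force: [-0.3, -0.2, 2.8]
finger_gap: 0.0223
grasp_force: 61.1
```

{"fn": "play_rows", "kwargs": {
  "targets": [
    [0,0,0,0,0,0,0.8],
    [0,0,0,0,0,0,0.8],
    [0,0,-0.01,0,0,0,0.8],
    [0,0,-0.035,0,0,0,0.8],
    [0,0,-0.07,0,0,0,0.8]
  ]
}}

```text
time_s: 23.98
ee_pos: [0.686, 0.0022, 0.0742]
ee_rot: [0.381, 0.925, 0.001, -0.001]
contact_force: [0.2, 0.5, -0.3]
finger_gap: 0.0224
grasp_force: 60.7
```

```bash
python3 -c "
from h import *
plan([((.62,-.03,.16),68),((.4835,-.061,.16),90.26),((.4835,-.061,.08),90.26)])"
```

```text
t 23.98 at [0.686  0.0022 0.0742] yaw 45.25302664886797 F [ 0.203   0.5398 -0.3258] gap 0.022361113855941413 60.68577289581299
[0.024, -0.069, -0.086, 0.0, -0.0, -0.126] mm 113 deg 23
[0.115, -0.08, 0.0, 0.001, -0.0, -0.124] mm 140 deg 22
[0.0, 0.0, 0.08, -0.0, -0.0, -0.0] mm 80 deg 0
```

{"fn": "play_rows", "kwargs": {
  "targets": [
    [0.005,-0.015,-0.04,0,0,-0.03,0.8],
    [0.01,-0.035,-0.075,0,0,-0.06,0.8],
    [0.016,-0.05,-0.086,0,0,-0.09,0.8],
    [0.024,-0.069,-0.086,0,0,-0.126,0.8],
    [0.024,-0.069,-0.086,0,0,-0.126,0.8]
  ]
}}

```text
time_s: 24.4
ee_pos: [0.6199, -0.0337, 0.1639]
ee_rot: [0.191, 0.982, 0.002, 0.003]
contact_force: [0.1, -1.2, -0.9]
finger_gap: 0.022
grasp_force: 60.7
```

{"fn": "play_rows", "kwargs": {
  "targets": [
    [0.03,-0.02,0,0,0,-0.035,0.8],
    [0.06,-0.04,0,0,0,-0.07,0.8],
    [0.09,-0.06,0,0,0,-0.1,0.8],
    [0.115,-0.08,0,0,0,-0.124,0.8],
    [0.115,-0.08,0,0,0,-0.124,0.8]
  ]
}}

```text
time_s: 24.82
ee_pos: [0.4799, -0.0633, 0.1602]
ee_rot: [-0.001, 1.0, 0.004, 0.001]
contact_force: [0.3, -0.7, -1.3]
finger_gap: 0.0219
grasp_force: 60.7
```

```bash
python3 -c "
from h import *
s=robot.state();p,d,i=snap('wrist','w10'); W=cloud(d,i); print(s['ee_pos'])
hsv=cv2.cvtColor(p,cv2.COLOR_RGB2HSV); m=((hsv[...,0]<8)|(hsv[...,0]>172))&(hsv[...,1]>120)&(abs(W[...,0]-.483)<.07)&(abs(W[...,1]+.061)<.05)&(W[...,2]>.12)
Q=W[m]; print(len(Q),Q.min(0),Q.max(0),np.median(Q,0))
plan([((.485,-.061,.1),90.26),((.485,-.061,.081),90.26)])"
```

```text
[ 0.4799 -0.0633  0.1602]
9074 [ 0.4352 -0.0747  0.1576] [ 0.5244 -0.05    0.2267] [ 0.4727 -0.0605  0.1711]
t 24.87 at [ 0.4833 -0.0619  0.161 ] yaw 90.09356398955069 F [-0.3413  0.7183  0.1645] gap 0.02237241164275026 60.698407888412476
[-0.001, 0.0, 0.061, 0.002, 0.002, -0.001] mm 61 deg 1
[-0.0, 0.0, 0.019, 0.0, -0.0, 0.0] mm 19 deg 0
```

View pics/w10.png

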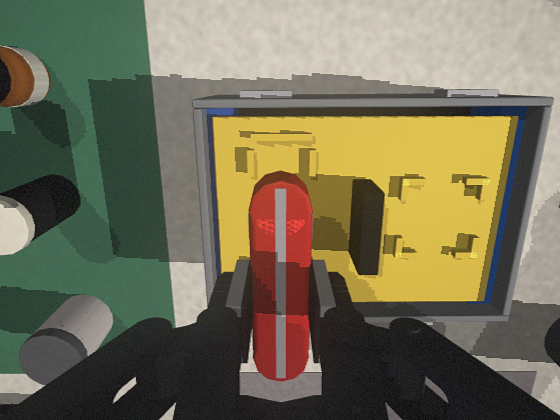

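{"fn": "play_rows", "kwargs": {
  "targets": [
    [0,0,0.015,0.001,0.001,-0.001,0.8],
    [0,0.001,0.035,0.002,0.002,-0.001,0.8],
    [0,0.001,0.055,0.002,0.002,-0.001,0.8],
    [0,0.001,0.061,0.002,0.002,-0.001,0.8],
    [0,0.001,0.061,0.002,0.002,-0.001,0.8]
  ]
}}

```text
time_s: 25.28
ee_pos: [0.4855, -0.0603, 0.0987]
ee_rot: [-0.003, 1.0, -0.003, -0.002]
contact_force: [-0.3, 1.5, -0.8]
finger_gap: 0.0221
grasp_force: 60.7
```

```bash
python3 -c "
from h import *
plan([((.4838,-.0615,.0815),90.26)])"
```

```text
t 25.28 at [ 0.4855 -0.0603  0.0987] yaw 90.38032178729092 F [-0.3001  1.546  -0.7631] gap 0.02205376938498243 60.68189978599548
[0.002, -0.001, 0.017, -0.002, -0.001, 0.001] mm 17 deg 0
```

{"fn": "play_rows", "kwargs": {
  "targets": [
    [0.001,-0.001,0.005,0,0,0,0.8],
    [0.001,-0.001,0.01,0,0,0,0.8],
    [0.001,-0.001,0.014,0,0,0,0.8],
    [0.001,-0.001,0.017,0,0,0,0.8],
    [0.001,-0.001,0.017,0,0,0,0.8]
  ]
}}

```text
time_s: 25.7
ee_pos: [0.4851, -0.0614, 0.0828]
ee_rot: [-0.004, 1.0, -0.002, -0.0]
contact_force: [0.6, 0.2, -0.4]
finger_gap: 0.0223
grasp_force: 60.7
```

```bash
python3 -c "
from h import *
plan([((.4838,-.0615,.0805),90.26)])"
```

```text
t 25.7 at [ 0.4851 -0.0614  0.0828] yaw 90.42569846436943 F [ 0.5538  0.1812 -0.4159] gap 0.022310327096416102 60.68131685256958
[0.001, -0.0, 0.002, -0.001, -0.0, 0.001] mm 3 deg 0
```

{"fn": "play_rows", "kwargs": {
  "targets": [
    [0.001,0,0.002,0,0,0,0.8],
    [0.001,0,0.003,0,0,0,0.8],
    [0.001,0,0.003,0,0,0,0.8],
    [0.001,0,0.003,0,0,0,0.3],
    [0.001,0,0.003,0,0,0,0.2]
  ]
}}

```text
time_s: 26.12
ee_pos: [0.4846, -0.0614, 0.0804]
ee_rot: [-0.004, 1.0, -0.002, 0.0]
contact_force: [-0.6, -0.1, 0.2]
finger_gap: 0.0341
grasp_force: 0.0
```

{"fn": "play_rows", "kwargs": {
  "targets": [
    [0,0,0,0,0,0,0.2],
    [0,0,-0.003,0,0,0,0.2],
    [0,0,-0.025,0,0,0,0.2],
    [0,0,-0.06,0,0,0,0.2],
    [0,0,-0.1,0,0,0,-0.5]
  ]
}}

```text
time_s: 26.53
ee_pos: [0.4825, -0.0614, 0.1799]
ee_rot: [-0.003, 1.0, -0.003, -0.002]
contact_force: [1.3, 0.9, -0.6]
finger_gap: 0.0452
grasp_force: 0.0
```

{"fn": "play_rows", "kwargs": {
  "targets": [
    [0,-0.02,-0.02,0,0,0.03,-1],
    [0.02,-0.05,-0.03,0,0,0.03,-1],
    [0.03,-0.08,-0.03,0,0,0.03,-1],
    [0.03,-0.08,-0.03,0,0,0.03,-1],
    [0.03,-0.08,-0.03,0,0,0.03,-1]
  ]
}}

```text
time_s: 26.95
ee_pos: [0.4544, -0.1428, 0.2109]
ee_rot: [0.045, 0.999, -0.001, 0.001]
contact_force: [-0.9, 0.9, -0.1]
finger_gap: 0.0854
grasp_force: 0.0
```

```bash
cat > chk.py <<'E'
from h import *
import sys
def chk(name):
    p,d,i=snap('wrist',name); W=cloud(d,i)
    hsv=cv2.cvtColor(p,cv2.COLOR_RGB2HSV); m=((hsv[...,0]<8)|(hsv[...,0]>172))&(hsv[...,1]>120)&(abs(W[...,0]-.483)<.06)&(abs(W[...,1]+.061)<.03)&(W[...,2]>.07)
    r=cv2.minAreaRect((W[m][:,:2]*1000).astype(np.float32)); print('knife',r,np.percentile(W[m][:,2],[10,50,95]),m.sum())
    return p,W
if __name__=='__main__':
    p,W=chk('w11'); top(W,.4076,-.356,.028,.015,.034); s=robot.state(); print(s['q'])
    plan([((.44,-.30,.17),60),((.4076,-.356,.09),30)])
E
python3 chk.py
```

```text
knife ((483.75677490234375, -60.80421447753906), (88.92333221435547, 24.123437881469727), 1.073353886604309) [0.0885 0.0919 0.0931] 3072
[ 0.4061 -0.3556] r 0.0182 mid [ 0.4062 -0.3546  0.024 ] z 0.029882109057078388 1603
[-0.7475 -0.1174  0.9432  1.9229  0.1014  1.288   1.6469]
t 27.0 at [ 0.4548 -0.1412  0.2105] yaw 84.95560006546326 F [ 0.2843  1.0486 -0.3156] gap 0.08535298032992629 0.0
[0.001, -0.159, 0.041, -0.001, 0.0, 0.139] mm 165 deg 25
[-0.0, -0.065, 0.08, 0.0, 0.0, 0.166] mm 103 deg 30
```

```bash
python3 -c "
from h import *
plan([((.44,-.26,.19),52),((.41,-.345,.12),20),((.407,-.356,.06),0)])"
```

```text
t 27.0 at [ 0.4548 -0.1412  0.2105] yaw 84.95560006546326 F [ 0.2843  1.0486 -0.3156] gap 0.08535298032992629 0.0
[0.004, -0.12, 0.021, -0.001, 0.001, 0.183] mm 121 deg 33
[-0.028, -0.085, 0.07, 0.0, -0.001, 0.178] mm 114 deg 32
[-0.01, -0.007, 0.06, 0.0, 0.0, 0.111] mm 61 deg 20
```

{"fn": "play_rows", "kwargs": {
  "targets": [
    [0.004,-0.03,0.021,0,0,0.183,-0.6],
    [0.004,-0.06,0.021,0,0,0.183,-0.6],
    [0.004,-0.09,0.021,0,0,0.183,-0.6],
    [0.004,-0.12,0.021,0,0,0.183,-0.6],
    [0.004,-0.12,0.021,0,0,0.183,-0.6]
  ]
}}

```text
time_s: 27.42
ee_pos: [0.4394, -0.2654, 0.1899]
ee_rot: [0.33, 0.944, -0.004, 0.001]
contact_force: [0.4, 0.4, 0.3]
finger_gap: 0.0682
grasp_force: 0.0
```

{"fn": "play_rows", "kwargs": {
  "targets": [
    [-0.01,-0.03,0.02,0,0,0.178,-0.6],
    [-0.02,-0.06,0.04,0,0,0.178,-0.6],
    [-0.028,-0.085,0.06,0,0,0.178,-0.6],
    [-0.028,-0.085,0.07,0,0,0.178,-0.6],
    [-0.028,-0.085,0.07,0,0,0.178,-0.6]
  ]
}}

```text
time_s: 27.83
ee_pos: [0.4082, -0.3447, 0.1169]
ee_rot: [0.577, 0.817, -0.003, -0.002]
contact_force: [-0.8, 1.2, 0.7]
finger_gap: 0.0684
grasp_force: 0.0
```

{"fn": "play_rows", "kwargs": {
  "targets": [
    [-0.005,-0.004,0.02,0,0,0.111,-0.6],
    [-0.01,-0.007,0.04,0,0,0.111,-0.6],
    [-0.01,-0.007,0.06,0,0,0.111,-0.6],
    [-0.01,-0.007,0.06,0,0,0.111,-0.6],
    [-0.01,-0.007,0.06,0,0,0.111,-0.6]
  ]
}}

```text
time_s: 28.25
ee_pos: [0.407, -0.3556, 0.0589]
ee_rot: [0.705, 0.709, -0.002, -0.0]
contact_force: [-0.4, -0.3, -0.1]
finger_gap: 0.0683
grasp_force: 0.0
```

```bash
python3 -c "
from h import *
p,d,i=snap('wrist','w12'); W=cloud(d,i); top(W,.4068,-.356,.026,.02,.034); print(robot.state()['q'])
plan([((.407,-.356,.007),0)])"
```

```text
[ 0.406  -0.3565] r 0.0182 mid [ 0.4061 -0.3554  0.0264] z 0.03017487478707781 3555
[-0.2922  0.4615  1.1562  1.9426 -0.4837  1.0531  1.0808]
t 28.3 at [ 0.4077 -0.3564  0.0601] yaw 0.31754017095645404 F [ 0.2755 -0.4524  1.1712] gap 0.06842492914293397 0.0
[0.001, -0.001, 0.053, -0.0, 0.001, 0.002] mm 53 deg 0
```

{"fn": "play_rows", "kwargs": {
  "targets": [
    [0.001,-0.001,0.015,0,0,0.002,-0.6],
    [0.001,-0.001,0.035,0,0,0.002,-0.6],
    [0.001,-0.001,0.05,0,0,0.002,-0.6],
    [0.001,-0.001,0.053,0,0,0.002,-0.6],
    [0.001,-0.001,0.053,0,0,0.002,-0.6]
  ]
}}

```text
time_s: 28.72
ee_pos: [0.4067, -0.3558, 0.0076]
ee_rot: [0.708, 0.706, -0.001, 0.001]
contact_force: [0.1, 1.0, -0.5]
finger_gap: 0.0686
grasp_force: 0.0
```

```bash
python3 -c "
from h import *
print(robot.state()['q']);plan([((.4062,-.356,.007),0)])"
```

```text
[-0.2183  0.5322  1.0712  1.9785 -0.5685  0.9673  1.1316]
t 28.72 at [ 0.4067 -0.3558  0.0076] yaw -0.15734679060492207 F [ 0.1201  1.0306 -0.5496] gap 0.06861137806778003 0.0
[-0.0, -0.001, 0.001, 0.0, 0.001, -0.001] mm 1 deg 0
```

{"fn": "play_rows", "kwargs": {
  "targets": [
    [0,0,0,0,0,0,0],
    [0,0,0,0,0,0,0.6],
    [0,0,0,0,0,0,0.6],
    [0,0,0,0,0,0,0.6],
    [0,0,0,0,0,0,0.6]
  ]
}}

```text
time_s: 29.13
ee_pos: [0.4072, -0.3569, 0.0088]
ee_rot: [0.709, 0.706, -0.001, 0.002]
contact_force: [-1.1, 1.6, 6.4]
finger_gap: 0.0337
grasp_force: 59.3
```

{"fn": "play_rows", "kwargs": {
  "targets": [
    [0,0,0,0,0,0,0.6],
    [0,0,-0.01,0,0,0,0.6],
    [0,0,-0.03,0,0,0,0.6],
    [0,0,-0.065,0,0,0,0.6],
    [0,0,-0.1,0,0,0,0.6]
  ]
}}

```text
time_s: 29.55
ee_pos: [0.4051, -0.3556, 0.1082]
ee_rot: [0.709, 0.705, -0.002, 0.0]
contact_force: [1.7, 0.6, -0.7]
finger_gap: 0.0334
grasp_force: 59.9
```

```bash
python3 -c "
from h import *
print(robot.state()['q']);plan([((.43,-.2,.165),0),((.465,-.03,.165),0),((.4827,.039,.15),0),((.4827,.039,.082),0)])"
```

```text
[-0.3446  0.3678  1.1976  1.9069 -0.3754  1.123   0.9919]
t 29.55 at [ 0.4051 -0.3556  0.1082] yaw -0.3252791432441151 F [ 1.652   0.5777 -0.6888] gap 0.033399764644578084 59.931314857676625
[0.156, 0.024, -0.057, -0.001, 0.001, -0.002] mm 167 deg 0
[0.169, 0.035, -0.001, 0.0, 0.0, 0.0] mm 173 deg 0
[0.069, 0.018, 0.015, 0.0, 0.0, 0.0] mm 73 deg 0
[0.001, -0.0, 0.068, 0.0, 0.0, 0.0] mm 68 deg 0
```

{"fn": "play_rows", "kwargs": {
  "targets": [
    [0.02,0.02,-0.01,0,0,0,0.6],
    [0.045,0.045,-0.025,0,0,0,0.6],
    [0.075,0.07,-0.04,0,0,0,0.6],
    [0.1,0.095,-0.04,0,0,0,0.6],
    [0.1,0.095,-0.04,0,0,0,0.6]
  ]
}}

```text
time_s: 29.97
ee_pos: [0.5088, -0.2486, 0.1483]
ee_rot: [0.705, 0.71, 0.001, 0.002]
contact_force: [0.2, 1.3, -0.6]
finger_gap: 0.0337
grasp_force: 60.0
```

```bash
python3 -c "
from h import *
print(robot.state()['q']);plan([((.50,-.08,.15),0),((.4827,.039,.14),0),((.4827,.039,.082),0)])"
```

```text
[-0.5568  0.3663  1.1654  1.8046 -0.362   1.2044  0.7233]
t 29.97 at [ 0.5088 -0.2486  0.1483] yaw 0.4089328924468483 F [ 0.1507  1.3139 -0.5965] gap 0.033716524885534 59.954627780243754
[0.169, -0.008, -0.002, 0.002, 0.0, 0.002] mm 169 deg 1
[0.119, -0.017, 0.01, -0.0, 0.0, 0.0] mm 120 deg 0
[-0.0, 0.0, 0.058, -0.0, 0.0, 0.0] mm 58 deg 0
```

{"fn": "play_rows", "kwargs": {
  "targets": [
    [0.035,0,-0.002,0,0,0,0.6],
    [0.07,-0.003,-0.002,0,0,0,0.6],
    [0.11,-0.005,-0.002,0,0,0,0.6],
    [0.145,-0.008,-0.002,0.001,0,0.001,0.6],
    [0.169,-0.008,-0.002,0.002,0,0.002,0.6]
  ]
}}

```text
time_s: 30.38
ee_pos: [0.4937, -0.0838, 0.1482]
ee_rot: [0.71, 0.704, -0.003, -0.002]
contact_force: [-0.2, -0.2, -0.3]
finger_gap: 0.0334
grasp_force: 60.0
```

{"fn": "play_rows", "kwargs": {
  "targets": [
    [0.03,-0.004,0,0,0,0,0.6],
    [0.06,-0.008,0,0,0,0,0.6],
    [0.09,-0.012,0.005,0,0,0,0.6],
    [0.115,-0.017,0.01,0,0,0,0.6],
    [0.119,-0.017,0.01,0,0,0,0.6]
  ]
}}

```text
time_s: 30.8
ee_pos: [0.4772, 0.037, 0.1373]
ee_rot: [0.709, 0.705, -0.003, -0.002]
contact_force: [-1.3, -0.2, -0.5]
finger_gap: 0.0336
grasp_force: 59.9
```

```bash
python3 -c "
from h import *
s=robot.state();p,d,i=snap('wrist','w13'); W=cloud(d,i); print(s['ee_pos'],s['q'])
x,y,z=s['ee_pos']; m=(np.hypot(W[...,0]-x,W[...,1]-y)<.03)&(W[...,2]>z+.012)&(W[...,2]<z+.03)&(abs(W[...,0]-x)<.0145); Q=W[m]; print(len(Q),np.percentile(Q,[1,50,99],axis=0))
plan([((.4827,.039,.082),.26)])"
```

```text
[0.4772 0.037  0.1373] [-1.2069  0.019   1.1006  2.0058 -0.0183  1.1356 -0.1032]
5788 [[0.4633 0.0233 0.1501]
 [0.4777 0.0416 0.1587]
 [0.4912 0.054  0.1604]]
t 30.85 at [0.4779 0.0353 0.1377] yaw -0.32354330806862974 F [-0.9613  0.2639 -0.1005] gap 0.03362801328345563 59.94916990399361
[0.004, 0.005, 0.056, -0.002, 0.001, -0.003] mm 56 deg 1
```

View pics/w13.png

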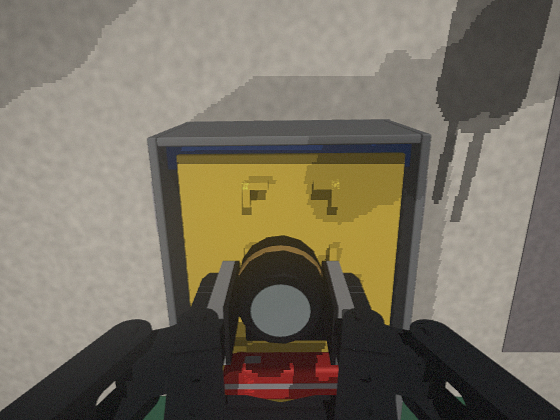

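{"fn": "play_rows", "kwargs": {
  "targets": [
    [0.004,0.005,0.01,-0.002,0,-0.003,0.6],
    [0.004,0.005,0.025,-0.002,0,-0.003,0.6],
    [0.004,0.005,0.035,-0.002,0,-0.003,0.6],
    [0.004,0.005,0.035,-0.002,0,-0.003,0.6],
    [0.004,0.005,0.035,-0.002,0,-0.003,0.6]
  ]
}}

```text
time_s: 31.27
ee_pos: [0.4837, 0.0341, 0.103]
ee_rot: [0.709, 0.706, -0.002, 0.002]
contact_force: [0.8, -1.2, -0.9]
finger_gap: 0.0338
grasp_force: 59.9
```

```bash
python3 -c "
from h import *
plan([((.4827,.039,.082),.26)])"
```

```text
t 31.27 at [0.4837 0.0341 0.103 ] yaw -0.23966855112593652 F [ 0.8494 -1.2131 -0.8928] gap 0.03378085724138153 59.94369610212743
[0.005, -0.001, 0.021, -0.0, 0.002, -0.003] mm 22 deg 1
```

{"fn": "play_rows", "kwargs": {
  "targets": [
    [0.004,-0.001,0.004,0,0.001,-0.002,0.6],
    [0.004,-0.001,0.008,0,0.001,-0.002,0.6],
    [0.004,-0.001,0.01,0,0.001,-0.002,0.6],
    [0.004,-0.001,0.01,0,0.001,-0.002,0.6],
    [0.004,-0.001,0.01,0,0.001,-0.002,0.6]
  ]
}}

```text
time_s: 31.68
ee_pos: [0.4827, 0.0397, 0.0928]
ee_rot: [0.706, 0.709, -0.0, 0.0]
contact_force: [0.5, -0.3, 0.3]
finger_gap: 0.0335
grasp_force: 60.0
```

```bash
python3 -c "
from h import *
plan([((.4827,.039,.082),.26)])"
```

```text
t 31.68 at [0.4827 0.0397 0.0928] yaw 0.2526295983864202 F [ 0.5373 -0.2711  0.3065] gap 0.033481257857438676 59.95086036622524
[-0.001, 0.0, 0.011, 0.0, 0.0, -0.0] mm 11 deg 0
```

{"fn": "play_rows", "kwargs": {
  "targets": [
    [0,0,0.004,0,0,0,0.6],
    [0,0,0.008,0,0,0,0.6],
    [0,0,0.011,0,0,0,0.6],
    [0,0,0.012,0,0,0,0.6],
    [0,0,0.012,0,0,0,0.6]
  ]
}}

```text
time_s: 32.1
ee_pos: [0.4828, 0.04, 0.0827]
ee_rot: [0.706, 0.709, -0.001, -0.001]
contact_force: [-9.0, -0.0, 24.4]
finger_gap: 0.0335
grasp_force: 62.6
```

{"fn": "play_rows", "kwargs": {
  "targets": [
    [0,0,0,0,0,0,0.2],
    [0,0,0,0,0,0,-0.2],
    [0,0,0,0,0,0,-0.3],
    [0,0,0,0,0,0,-0.3],
    [0,0,-0.01,0,0,0,-0.3]
  ]
}}

```text
time_s: 32.52
ee_pos: [0.4811, 0.0395, 0.0892]
ee_rot: [0.706, 0.709, -0.002, -0.0]
contact_force: [0.3, -0.2, 0.5]
finger_gap: 0.0555
grasp_force: 0.0
```

{"fn": "play_rows", "kwargs": {
  "targets": [
    [0,0,-0.03,0,0,0,-0.3],
    [0,0,-0.06,0,0,0,-0.3],
    [-0.02,0,-0.1,0,0,0,-0.6],
    [-0.05,0,-0.14,0,0,0,-1],
    [-0.05,0,-0.14,0,0,0,-1]
  ]
}}

```text
time_s: 32.93
ee_pos: [0.4855, -0.0139, 0.2353]
ee_rot: [0.707, 0.707, 0.003, 0.002]
contact_force: [1.0, -0.2, 0.2]
finger_gap: 0.0849
grasp_force: 0.0
```

Run:
```python
from chk import *
from dv import fitplate
p,W=chk('w14'); top(W,.4827,.039,.026,.085,.115)
n,mu,D=fitplate(p,W,(.483,-.01,.05,.13)); print(n,cv2.minAreaRect((D[:,:2]*1000).astype(np.float32)),mu[2])
m=(np.hypot(W[...,0]-.4827,W[...,1]-.039)<.013)&(W[...,2]>.09); print('loupe top',np.percentile(W[m][:,2],[10,50,90]))
q,d,i=snap('scene','s2')
cv2.imwrite('pics/fin.png',cv2.cvtColor(np.hstack([cv2.resize(p,(400,300)),cv2.resize(q,(400,300))]),cv2.COLOR_RGB2BGR)); print(robot.state()['time_s'])
```

```text
knife ((483.56707763671875, -60.40956115722656), (90.95489501953125, 28.462209701538086), 4.722008228302002) [0.0855 0.0919 0.0932] 2627
[0.4839 0.0399] r 0.0182 mid [0.4842 0.0401 0.0969] z 0.10410656092742693 1937
[0.0003 0.0003 1.    ] ((483.3973693847656, -11.579811096191406), (126.16454315185547, 181.72946166992188), 0.16725124418735504) 0.07419204793127024
loupe top [0.1036 0.1046 0.1056]
33.0333
```

View pics/fin.png

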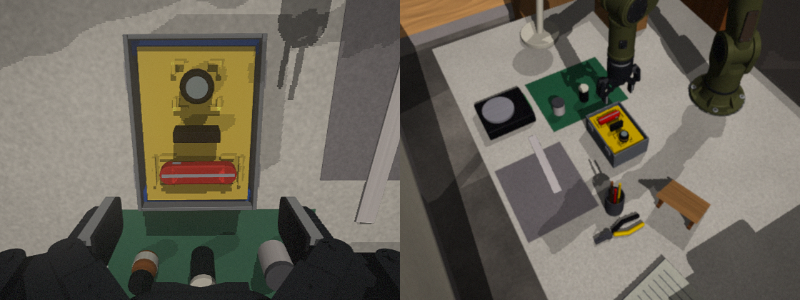

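```bash
python3 -c "
from rig import robot
print(robot.finish_job())"
```

```text
the job is handed in; nothing more can be done
None
```

The case is packed in the order asked: both jars seated, the divider level on the ledges, the knife flat and the loupe upright in their nests. I handed it in at about 33 s; in the last wrist and scene pictures nothing else on the bench looked moved. One joint reading touched −0.301 rad against its −0.3 limit while I was approaching the divider.

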